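# Move the disc magazine into the feed bay and lock it in

### The arm

A 6-joint arm with a two-finger parallel gripper is mounted at the origin on the work surface. World frame = base frame: x ahead of the robot, y to its left, z up, the work surface at z = 0. Lengths are in m, angles in rad, forces in N, time in s.
With the tool pointing down it reaches from about 0.25 to 0.725 m from the base axis. Payload 4 kg.
Tool frame: the origin (TCP) lies between the finger pads; the fingertips stand 11 mm ahead of it and the grasp point (between the pads) lies 8 mm behind it (bot.tip_extent is the distance from the TCP to the fingertips, in m); z points along the fingers, y is the line along which they close (so a half turn about z gives the same grasp; the last joint's range is limited). The gripper opens to 85 mm and grips with 20 to 120 N. Pads are 22 mm wide; open, the fingers measure 114 mm over their backs; the gripper's body (76 mm by 85 mm) begins 54 mm behind the grasp point. The pads swing forward as they close: fully open they stand 13 mm farther back than shut.
Start: joints at [1.24, 0.241, 0.005, 1.335, 0, 1.571], TCP at [0.162, 0.473, 0.218] pointing down, gripper open.
Joint ranges: [-2.72, 2.72], [-1.05, 1.87], [-1.09, 1.28], [-1.99, 2.15], [-1.42, 1.44], [-3.14, 3.14]. Speed limits (rad/s): [2.79, 2.79, 3.14, 3.14, 3.14, 3.14].

### API

Orientations are given as a unit quaternion [x, y, z, w].
In Python, from workcell import bot gives the robot as it stands. The module is installed in compiled form; this text tells all that it offers.
- The arm moves only by the tool drive_tool, never from a script. Its argument "rows" is a list of rows, each an object of numbers: "dx", "dy", "dz": the shift along the tool's x, y, z in units of 50 mm (1.0 is 50 mm); "wx", "wy", "wz": the turn, a rotation vector about the tool's x, y, z in units of 5 degrees (1.0 is 5 degrees); "hand": the finger opening in mm, from 0 to 85.4. A call has 1 to 20 rows; each row is the pose to reach, as a shift and turn from the pose commanded when the call began, along the tool's axes at that moment; what a row does not reach only later rows make up. A row lasts 1/10 s, in which the tool goes at most 50 mm and 8.59 degrees, less where a joint would pass 70% of its speed; a pose out of reach is approached as far as the arm can. A call with a gripper value outside its range is refused whole. The fingers move at their own pace and stop on an object; the grip force is fixed at half the most. Time passes only in rows, so rows that repeat a pose let the fingers close. It gives the time, the measured TCP pose, the force, the opening and the grip force at its end, in the units of the state.
- bot.get_obs(): the state, without advancing time (a new reading comes with each control period).
- bot.camera(name): name is "side" or "top" or "wrist"; returns the picture (384x512x3 uint8, red, green, blue); there is no depth.
- bot.get_calibration(name): a dict with "vfov" (degrees; the focal length in pixels is half the picture's height over the tangent of half this angle, whatever the lens; pixels are square), "cx", "cy" (the principal point, pixels), "origin" and "rotation" of the camera in the world; the wrist camera has in their place "mount" (4x4, takes a point from camera to tool coordinates, whose origin is the TCP and whose axes are the flange's). Camera axes: x right, y up, looking along -z (the intrinsics and any distortion apply to the point x, -y, -z); pixel columns grow to the right and rows downward; lengths in m; the calibration is good to about 2 mm. The wrist camera is an equidistant fisheye: a pixel r from the principal point sees the ray r / f radians off the axis. A picture is of the moment at which its call begins: read the wrist's pose just before it. get_calibration takes no time and is no camera call.
- bot.job_done(): hands the job in; it is judged then, once.
Trained networks look in the newest picture that a camera, given by its name, has taken for a name from the list of things; names that differ only in an ending like _2 or _b are one class to them, and where a whole thing is asked for, a point or a joint stands for the part that bears it (a point fixed in the world has none). Each returns a list of dicts, best first, with "score" (0 to 1); they miss things now and then, are a little off and sometimes report something else, mostly with a low value. They report only what shows in the picture. A call takes as long as a camera call.
- bot.look_for(camera, thing): "extent" ([centre column, centre row, width, height] in pixels, round what is visible of it).
- bot.outline_of(camera, thing): "region" (384x512 bool, what is visible of it) and "extent" ([centre column, centre row, width, height] in pixels, round what is visible of it).
The state is a dict: "clock": time; "joint_pos": joint angles; "joint_vel": joint speeds; "tau": joint torques, N m; "eef_pos": TCP position; "tool_rot": TCP orientation; "ft_force": force on the tool from outside, world axes, zero at the start; "ft_torque": the same for the moment, N m; "grip_width": finger opening in m; "grasp_force": force on a finger pad.
Only numpy, scipy, OpenCV 4.12 (cv2) and the standard library are available. Lean on these libraries where they do the work, as an engineer would, in place of code of your own. Each camera call takes 0.05 s, during which the arm holds its last target. There are 200 camera calls.

### The job

The black wing knob locks the bolt of the disc feeder and has a left-hand thread: loosen it by turning it clockwise, draw the bolt by its post all the way to the left, and slide the tall disc magazine along its track, pushing low down so that it neither tips nor leaves the deck, until it rests fully home against the stop wall in the feed bay. Then push the bolt fully closed again behind the magazine and tighten the wing knob home counter-clockwise. Leave the discs, tools and other things around it where they are.

Things in the scene. Friction and masses are not known exactly. Their poses are not given: they have to be found in the camera images.
- dock: Fixed feeder dock: grey deck 200 (x) by 360 (y) mm, top 12 mm above the table. Origin at table height below the bolt's centre line; z up, +x along the magazine track away from the robot, +y left, the way the bolt opens. Track along x at y = -115 mm between 10 mm high rails 54 mm apart; loading bay at x < -8 mm, feed bay at x > 8 mm. Bolt guides 38 mm high at x within 15 mm, y = -153, -72, 58 mm.
- home (a point): Where the magazine's origin is when it is home: deck height, at x = 45, y = -115, z = 12 mm on the dock. The black stop wall that closes the feed bay (66 mm wide, top 57 mm above the table) has its near face 25 mm beyond this point along dock +x. Axes as the dock.
- magazine: Tall narrow black disc magazine, 50 x 50 mm, 180 mm tall, 0.45 kg, standing loose in the track (2 mm play each side), origin at the centre of its underside, z up. Starts in the loading bay at dock x = -56 to -36 mm. Friction on the deck about 0.35: it topples if pushed more than about 60 mm above its foot. A vertical gripper would meet its upper part first, so lean the tool back.
- bolt (a joint): How far the aluminium bolt is drawn (m): 0 closed, right across the track between the bays; 0.065 fully drawn to dock +y, track free. Friction 1.2 N, stays where left. Bar 14 mm wide along dock y at x = 0, from 24 to 38 mm above the table. It cannot move more than about 3 mm while the lock screw's pin stands between its two ridges.
- post_top (a point): Centre of the top of the upright black post by which the bolt is moved: 14 x 14 mm (sides along dock x and y), its top 82 mm and its foot 38 mm above the table. On the dock at x = 0 and y = 95 mm with the bolt closed, y = 160 mm with it drawn. Axes as the dock.
- wing (a joint): Turn of the black wing knob of the lock screw (rad). LEFT-HAND THREAD: it grows clockwise (looking down on the knob), which loosens; counter-clockwise tightens to a hard stop at 0. Loosening lifts the knob 5.7 mm per rad along its axis. The pin is clear of the bolt's ridges above about 1.1; upper stop 1.7. Starts at 0.15 to 0.35. Friction 0.06 N m, stays where left.
- wing_grip (a point): Point on the wing knob's axis, at the height to grip, 10 mm below its top; at joint 0 it is at (-30, 20, 88) mm on the dock. Axis in the dock's x-z plane, leaning 35 degrees, top towards dock -x (the robot). Site z is up along the axis; it turns with the knob. Wing: bar 48 long, 11 thick, 22 mm deep, its length at +0.8 rad about point z from point x, so at joint 0.8 it lies in the dock's x-z plane.
- nut_block (a point): Centre of the top face of the aluminium nut block under the wing knob, on the knob's axis, 29 mm below the grip point at joint 0 (more when loosened). Block 34 mm wide along dock y, on the dock from x = -32 to 19 mm, up to 75 mm above the table. Site z along dock z.
- disc_stack: Bystander, leave alone: stack of three game discs, 34 mm across, 24 mm high, on the deck between track and lock. Origin at the centre of its underside.
- lone_disc: Bystander, leave alone: single game disc, 34 mm across, 8 mm high, on the deck behind the bolt. Origin at the centre of its underside.
- glue_bottle: Bystander, leave alone: white bottle, 54 mm across, 160 mm tall, on the table to the right of the dock. Origin at the centre of its underside.
- screwdriver: Bystander, leave alone: black-handled screwdriver, 200 mm long, lying on the table before the dock. Origin at the centre of its underside.
- wrench: Bystander, leave alone: steel wrench, 180 mm long, lying on the table to the left of the dock. Origin at the centre of its underside.
- mug: Bystander, leave alone: white mug, 80 mm across, 90 mm high, on the table to the right. Origin at the centre of its underside.
- servo: Bystander, leave alone: small black servo motor, 54 x 20 x 43 mm, on the table behind the dock. Origin at the centre of its underside.

How it is judged:
By the outcome, as a careful person would: the job done as asked, in the order asked, and still so for the second after the job is handed in, with the robot touching nothing.
It also fails if it takes over 72 s, if anything falls off the work surface, if the arm or the gripper's body presses on something with over 40 N, if the wrist force passes 120 N, or if a joint passes its speed limit or range.

## Working session

There is one attempt and no reset: what is moved stays moved. The work goes in short steps, Python scripts to look and compute and a tool call to move; the robot and the scene stay as the last step left them, time stands still between calls to the robot, and variables do not carry over. Pictures are saved under pics/ and viewed, at most 10 in all, crops included, and the job is handed in when it is done.

Besides the shell and the picture viewer there is one more tool, called by a JSON object that holds its "api" and its "payload", one argument or row to a line. drive_tool: Moves the arm, as the interface text tells. Its arguments: {"type":"object","properties":{"rows":{"type":"array","items":{"type":"object","properties":{"dx":{"type":"number"},"dy":{"type":"number"},"dz":{"type":"number"},"wx":{"type":"number"},"wy":{"type":"number"},"wz":{"type":"number"},"hand":{"type":"number"}}}}},"required":["rows"]}

```bash
mkdir -p pics; python3 - <<'E'
from workcell import bot
import cv2,numpy as np
np.set_printoptions(precision=4,suppress=True)
o=bot.get_obs();print({k:np.round(v,4) for k,v in o.items()},bot.tip_extent)
ims=[]
for c in("side","top"):
    im=bot.camera(c);ims.append(im);cv2.imwrite(f"pics/{c}0.png",im[...,::-1])
    print(c,bot.get_calibration(c))
    for t in("dock","magazine","post_top","wing","nut_block","disc_stack","lone_disc","glue_bottle","screwdriver","wrench","mug","servo"):
        r=bot.look_for(c,t);print(t,[(np.round(x["extent"],1).tolist(),round(x["score"],2)) for x in r[:2]])
print(bot.get_calibration("wrist"))
E
```

```text
{'clock': np.float64(0.0), 'joint_pos': array([ 1.24  ,  0.2414,  0.0037,  1.3352, -0.    ,  1.5708]), 'joint_vel': array([ 0.0028,  0.0017,  0.0009,  0.0001,  0.0028, -0.0008]), 'tau': array([  0.001 , -37.2322,  25.2406,   0.0168,   0.0001,   0.    ]), 'eef_pos': array([0.1622, 0.4723, 0.2173]), 'tool_rot': array([ 0.1646,  0.9864, -0.001 , -0.0002]), 'ft_force': array([-0.0726, -0.03  ,  0.3015]), 'ft_torque': array([ 0.0161,  0.0412, -0.0414]), 'grasp_force': np.float64(0.0), 'grip_width': np.float64(0.0852)} 0.011
side {'vfov': 48.45212273197993, 'cx': 258.8656571183626, 'cy': 192.94398703439902, 'origin': array([ 0.2918, -0.8038,  0.8903]), 'rotation': array([ 0.3573, -0.0703, -0.1886,  0.912 ])}
dock [([265.7, 197.6, 106.8, 106.9], 0.84)]
magazine [([266.1, 202.8, 30.1, 68.1], 0.86)]
post_top [([270.8, 188.7, 29.9, 76.6], 0.54)]
wing [([253.9, 171.6, 16.5, 15.8], 0.63)]
nut_block [([265.6, 197.4, 109.3, 109.3], 0.93)]
disc_stack [([241.7, 205.5, 18.6, 11.2], 0.45)]
lone_disc [([283.4, 190.3, 9.9, 9.8], 0.49)]
glue_bottle [([299.1, 254.1, 22.5, 48.5], 0.68)]
screwdriver []
wren
[... 464 characters left out ...]
0.93)]
post_top [([237.8, 178.1, 69.4, 13.9], 0.76)]
wing [([232.9, 186.9, 5.5, 13.8], 0.41)]
nut_block [([237.4, 183.1, 113.7, 74.6], 0.57)]
disc_stack [([247.8, 204.6, 13.3, 13.1], 0.47)]
lone_disc []
glue_bottle [([322.8, 188.9, 20.5, 16.3], 0.66)]
screwdriver []
wrench [([277.9, 194.3, 22.4, 20.0], 0.66), ([157.8, 175.7, 15.0, 46.8], 0.56)]
mug [([349.0, 268.5, 33.0, 39.4], 0.81)]
servo [([210.2, 225.1, 47.9, 8.8], 0.41)]
{'vfov': 65.70646984690485, 'cx': 256.93668429386355, 'cy': 199.79526439528024, 'mount': array([[ 0.0004,  0.9525,  0.3045,  0.0777],
       [ 1.    , -0.0003, -0.0003, -0.0007],
       [-0.0002,  0.3045, -0.9525, -0.1562],
       [ 0.    ,  0.    ,  0.    ,  1.    ]])}
```

View pics/side0.png

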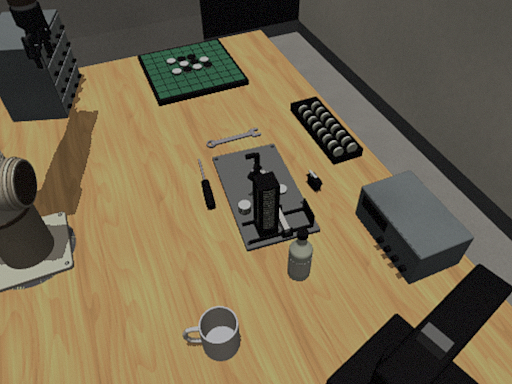

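View pics/top0.png

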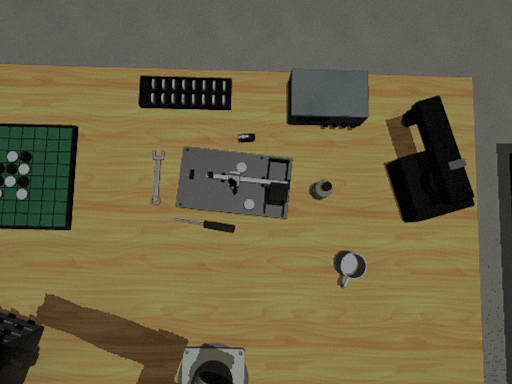

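```bash
cat > h.py <<'E'
import numpy as np,cv2
from scipy.spatial.transform import Rotation as R
from workcell import bot
np.set_printoptions(precision=4,suppress=True)
def cam(c,o=None):
    k=bot.get_calibration(c);f=192/np.tan(np.radians(k["vfov"]/2))
    if c=="wrist":
        T=np.eye(4);T[:3,:3]=R.from_quat(o["tool_rot"]).as_matrix();T[:3,3]=o["eef_pos"];T=T@k["mount"]
        return f,k["cx"],k["cy"],T[:3,3],T[:3,:3],True
    return f,k["cx"],k["cy"],np.array(k["origin"]),R.from_quat(k["rotation"]).as_matrix(),False
def rays(C,px):
    f,cx,cy,p,M,fe=C;d=(np.atleast_2d(px)-[cx,cy])/f
    if fe:
        r=np.linalg.norm(d,axis=1,keepdims=True)+1e-12
        v=np.c_[d/r*np.sin(r),np.cos(r)]
    else: v=np.c_[d,np.ones(len(d))]
    return p,(v*[1,-1,-1])@M.T
def onz(C,px,z):
    p,v=rays(C,px);return p+v*((z-p[2])/v[:,2])[:,None]
def proj(C,P):
    f,cx,cy,p,M,fe=C;v=((np.atleast_2d(P)-p)@M)*[1,-1,-1]
    if fe:
        r=np.linalg.norm(v[:,:2],axis=1,keepdims=True)+1e-12
        d=v[:,:2]/r*np.arctan2(r,v[:,2:])
    else: d=v[:,:2]/v[:,2:]
    return d*f+[cx,cy]
def dockpts(pose,P):
    x,y,a=pose;return np.atleast_2d(P)@R.from_euler("z",a).as_matrix().T+[x,y,0]
E
python3 - <<'E'
from h import *
bot.camera("top");C=cam("top")
r=bot.outline_of("top","dock")[0];m=r["region"].astype(np.uint8)
c,_=cv2.findContours(m,0,1);c=max(c,key=cv2.contourArea)[:,0]
P=onz(C,c.astype(float),.012)[:,:2]
rc=cv2.minAreaRect(P.astype(np.float32)*1000);print(rc);print(cv2.boxPoints(rc))
for t in("magazine","wing","disc_stack","glue_bottle","mug"):
    q=bot.look_for("top",t)[0]["extent"];print(t,onz(C,[q[:2]],.012),onz(C,[q[:2]],.09))
print(R.from_quat(bot.get_obs()["tool_rot"]).as_matrix())
E
```

```text
((616.8853759765625, -49.87754821777344), (359.270751953125, 200.59877014160156), 85.17247009277344)
[[ 501.8243 -220.4348]
 [ 701.7115 -237.3165]
 [ 731.9465  120.6797]
 [ 532.0593  137.5614]]
magazine [[ 0.5821 -0.1937  0.012 ]] [[ 0.5742 -0.1881  0.09  ]]Traceback (most recent call last):
  File "<stdin>", line 8, in <module>
IndexError: list index out of range
```

```bash
cat >> h.py <<'E'
def toolR(yaw,tilt,spin=0):
    # tool z down leaning forward by tilt (tip towards dock +x), tool x towards -x, y = dock y; spin about tool z
    return R.from_euler("z",yaw)*R.from_euler("y",-tilt)*R.from_matrix([[-1,0,0],[0,1,0],[0,0,-1]])*R.from_euler("z",spin)
def delta(o,p,Rt):
    Q=R.from_quat(o["tool_rot"]);d=Q.inv().apply(np.array(p)-o["eef_pos"])/.05;w=np.degrees((Q.inv()*Rt).as_rotvec())/5
    print("dxyz",np.round(d,3),"w",np.round(w,3),"rows",np.round(max(np.linalg.norm(d),np.linalg.norm(w)*5/8.59),1))
E
python3 - <<'E'
from h import *
o=bot.get_obs();a=np.radians(-4.83)
print(toolR(0,.3).as_matrix())
delta(o,[.53,.10,.25],toolR(a,0))
E
```

```text
[[-0.9553  0.      0.2955]
 [ 0.      1.      0.    ]
 [-0.2955  0.     -0.9553]]
dxyz [-9.376 -4.665 -0.636] w [-0.001 -0.    -2.825] rows 10.5
```

{"api": "drive_tool", "payload": {
  "rows": [
    {"dx":-9.38,"dy":-4.66,"dz":-0.64,"wz":-2.825,"hand":30},
    {"dx":-9.38,"dy":-4.66,"dz":-0.64,"wz":-2.825,"hand":30},
    {"dx":-9.38,"dy":-4.66,"dz":-0.64,"wz":-2.825,"hand":30},
    {"dx":-9.38,"dy":-4.66,"dz":-0.64,"wz":-2.825,"hand":30},
    {"dx":-9.38,"dy":-4.66,"dz":-0.64,"wz":-2.825,"hand":30},
    {"dx":-9.38,"dy":-4.66,"dz":-0.64,"wz":-2.825,"hand":30},
    {"dx":-9.38,"dy":-4.66,"dz":-0.64,"wz":-2.825,"hand":30},
    {"dx":-9.38,"dy":-4.66,"dz":-0.64,"wz":-2.825,"hand":30},
    {"dx":-9.38,"dy":-4.66,"dz":-0.64,"wz":-2.825,"hand":30},
    {"dx":-9.38,"dy":-4.66,"dz":-0.64,"wz":-2.825,"hand":30},
    {"dx":-9.38,"dy":-4.66,"dz":-0.64,"wz":-2.825,"hand":30},
    {"dx":-9.38,"dy":-4.66,"dz":-0.64,"wz":-2.825,"hand":30},
    {"dx":-9.38,"dy":-4.66,"dz":-0.64,"wz":-2.825,"hand":30},
    {"dx":-9.38,"dy":-4.66,"dz":-0.64,"wz":-2.825,"hand":30},
    {"dx":-9.38,"dy":-4.66,"dz":-0.64,"wz":-2.825,"hand":30}
  ]
}}

```text
invalid input at $.rows[0]: expected keys dx, dy, dz, wx, wy, wz, hand
```

```bash
python3 - <<'E'
from h import *
o=bot.get_obs();print(o["eef_pos"],o["joint_pos"],o["clock"])
im=bot.camera("wrist");C=cam("wrist",o)
r=bot.outline_of("wrist","dock")[0];m=r["region"].astype(np.uint8);print(r["extent"],r["score"])
pose=(.6169,-.0499,np.radians(-4.83))
v=im[...,::-1].copy()
def dr(P,col):
    for q in proj(C,dockpts(pose,np.array(P)/1000)): cv2.drawMarker(v,tuple(int(round(t)) for t in q),col,0,7,1)
dr([[s*100,t*180,12] for s in(-1,1) for t in(-1,1)],(0,0,255))
dr([[-30,20,88]],(0,255,0));dr([[s*7,95+t*7,82] for s in(-1,1) for t in(-1,1)],(255,255,0))
dr([[70,-115-33,57],[70,-115+33,57]],(255,0,255))
dr([[x,3+34*k,75] for x in(-32,19) for k in(0,1)],(0,255,255))
cv2.imwrite("pics/w1.png",v)
E
```

```text
[0.1624 0.4729 0.2182] [ 1.24    0.2406  0.005   1.3352 -0.      1.5708] 1.5Traceback (most recent call last):
  File "<stdin>", line 4, in <module>
IndexError: list index out of range
```

{"api": "drive_tool", "payload": {
  "rows": [
    {"dx":-9.38,"dy":-4.66,"dz":-0.64,"wx":0,"wy":0,"wz":-2.825,"hand":30},
    {"dx":-9.38,"dy":-4.66,"dz":-0.64,"wx":0,"wy":0,"wz":-2.825,"hand":30},
    {"dx":-9.38,"dy":-4.66,"dz":-0.64,"wx":0,"wy":0,"wz":-2.825,"hand":30},
    {"dx":-9.38,"dy":-4.66,"dz":-0.64,"wx":0,"wy":0,"wz":-2.825,"hand":30},
    {"dx":-9.38,"dy":-4.66,"dz":-0.64,"wx":0,"wy":0,"wz":-2.825,"hand":30},
    {"dx":-9.38,"dy":-4.66,"dz":-0.64,"wx":0,"wy":0,"wz":-2.825,"hand":30},
    {"dx":-9.38,"dy":-4.66,"dz":-0.64,"wx":0,"wy":0,"wz":-2.825,"hand":30},
    {"dx":-9.38,"dy":-4.66,"dz":-0.64,"wx":0,"wy":0,"wz":-2.825,"hand":30},
    {"dx":-9.38,"dy":-4.66,"dz":-0.64,"wx":0,"wy":0,"wz":-2.825,"hand":30},
    {"dx":-9.38,"dy":-4.66,"dz":-0.64,"wx":0,"wy":0,"wz":-2.825,"hand":30},
    {"dx":-9.38,"dy":-4.66,"dz":-0.64,"wx":0,"wy":0,"wz":-2.825,"hand":30},
    {"dx":-9.38,"dy":-4.66,"dz":-0.64,"wx":0,"wy":0,"wz":-2.825,"hand":30},
    {"dx":-9.38,"dy":-4.66,"dz":-0.64,"wx":0,"wy":0,"wz":-2.825,"hand":30},
    {"dx":-9.38,"dy":-4.66,"dz":-0.64,"wx":0,"wy":0,"wz":-2.825,"hand":30},
    {"dx":-9.38,"dy":-4.66,"dz":-0.64,"wx":0,"wy":0,"wz":-2.825,"hand":30}
  ]
}}

```text
clock: 3.1
eef_pos: [0.5295, 0.1013, 0.2504]
tool_rot: [0.041, 0.999, 0.0, -0.0]
ft_force: [0.0, -0.4, 0.7]
grip_width: 0.0299
grasp_force: 0.0
```

```bash
cat > ov.py <<'E'
from h import *
def ov(name,pose,up=1):
    o=bot.get_obs();print(o["eef_pos"],o["joint_pos"],o["clock"])
    im=bot.camera("wrist");C=cam("wrist",o);cv2.imwrite("pics/raw_"+name,im[...,::-1])
    np.savez("pics/"+name+".npz",p=o["eef_pos"],q=o["tool_rot"])
    v=im[...,::-1].copy()
    def dr(P,col):
        for q in proj(C,dockpts(pose,np.array(P)/1000)): cv2.drawMarker(v,tuple(int(round(t)) for t in q),col,0,7,1)
    dr([[s*100,t*180,12] for s in(-1,1) for t in(-1,1)],(0,0,255))
    dr([[-30,20,88]],(0,255,0));dr([[s*7,95+t*7,82] for s in(-1,1) for t in(-1,1)],(255,255,0))
    dr([[70,-115-33,57],[70,-115+33,57]],(255,0,255))
    dr([[x,3+34*k,75] for x in(-32,19) for k in(0,1)],(0,255,255))
    cv2.imwrite("pics/"+name,v)
    return o,C
E
python3 - <<'E'
from ov import *
o,C=ov("w1.png",(.6169,-.0499,np.radians(-4.83)))
for t in("dock","wing","post_top","nut_block","magazine"):
    print(t,[(np.round(x["extent"],1).tolist(),round(x["score"],2)) for x in bot.look_for("wrist",t)[:2]])
E
```

```text
[0.5295 0.1013 0.2504] [0.1889 0.3088 0.1801 1.4422 0.0002 0.2712] 3.1
dock [([170.0, 228.1, 225.6, 129.8], 0.79)]
wing [([141.8, 240.6, 24.1, 38.6], 0.93)]
post_top [([146.8, 243.4, 139.3, 13.8], 0.95)]
nut_block [([172.5, 226.1, 229.0, 127.3], 0.93)]
magazine [([47.9, 241.0, 95.7, 91.6], 0.6)]
```

View pics/w1.png

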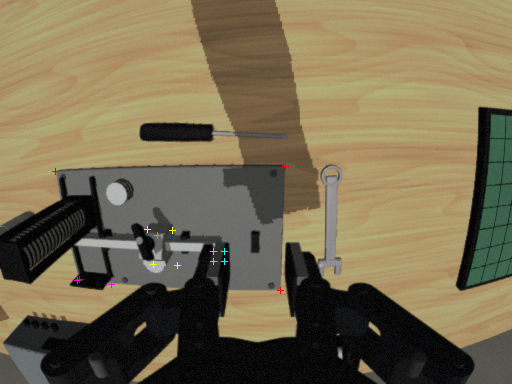

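{"api": "drive_tool", "payload": {
  "rows": [
    {"dx":0.6,"dy":-4.4,"dz":0,"wx":0,"wy":0,"wz":0,"hand":30},
    {"dx":0.6,"dy":-4.4,"dz":0,"wx":0,"wy":0,"wz":0,"hand":30},
    {"dx":0.6,"dy":-4.4,"dz":0,"wx":0,"wy":0,"wz":0,"hand":30},
    {"dx":0.6,"dy":-4.4,"dz":0,"wx":0,"wy":0,"wz":0,"hand":30},
    {"dx":0.6,"dy":-4.4,"dz":0,"wx":0,"wy":0,"wz":0,"hand":30},
    {"dx":0.6,"dy":-4.4,"dz":0,"wx":0,"wy":0,"wz":0,"hand":30}
  ]
}}

```text
clock: 4.0
eef_pos: [0.4811, -0.1192, 0.2504]
tool_rot: [0.045, 0.999, -0.0, 0.0]
ft_force: [-0.2, 0.5, 0.2]
grip_width: 0.0303
grasp_force: 0.0
```

```bash
python3 - <<'E'
from ov import *
o,C=ov("w2.png",(.6169,-.0499,np.radians(-4.83)))
for t in("dock","wing","post_top","nut_block","magazine"):
    print(t,[(np.round(x["extent"],1).tolist(),round(x["score"],2)) for x in bot.look_for("wrist",t)[:2]])
a=cv2.imread("pics/w1.png")[150:300,30:300];b=cv2.imread("pics/w2.png")[150:300,200:470]
cv2.imwrite("pics/c12.png",cv2.resize(np.vstack([a,b]),None,fx=2,fy=2,interpolation=cv2.INTER_CUBIC))
E
```

```text
[ 0.4811 -0.1192  0.2504] [-0.2425  0.2201  0.0621  1.4124 -0.0006 -0.1532] 4.0
dock [([306.9, 250.2, 235.6, 131.9], 0.92)]
wing [([322.0, 264.4, 26.7, 36.5], 0.61)]
post_top [([304.4, 269.4, 143.4, 24.8], 0.84), ([304.4, 246.7, 239.0, 132.9], 0.61)]
nut_block [([307.2, 247.1, 238.8, 135.8], 0.82)]
magazine [([202.8, 272.3, 69.7, 110.8], 0.6), ([370.8, 154.1, 125.1, 21.5], 0.5)]
```

View pics/c12.png

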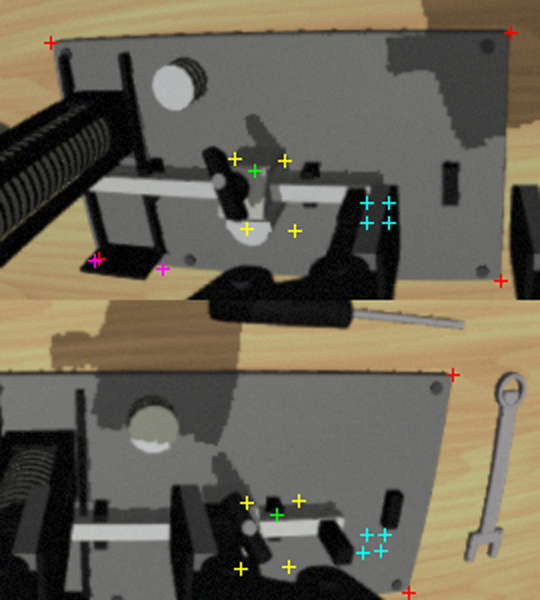

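```bash
python3 - <<'E'
from h import *
from scipy.optimize import least_squares
def L(n):
    d=np.load(f"pics/{n}.npz");return cam("wrist",dict(eef_pos=d["p"],tool_rot=d["q"]))
C1,C2=L("w1.png"),L("w2.png")
# triangulate wing
f=lambda P:np.r_[(proj(C1,P)-[[141.8,240.6]])[0],(proj(C2,P)-[[322,264.4]])[0]]
s=least_squares(f,[.58,-.03,.09]);print("wing",s.x,s.fun)
a=np.radians(-4.83)
print("dock coords",R.from_euler("z",-a).apply(s.x-[.6169,-.0499,0]))
P=onz(C2,[[371,276]],.082);print("post",P,R.from_euler("z",-a).apply(P-[.6169,-.0499,0]))
# deck corners on z=.012 : red-marker corners visible
for C,px in((C1,[[30+51/2+1,150+42/2],[30+511/2,150+33/2]]),(C2,[[200+453/2,150+75/2]])):print(R.from_euler("z",-a).apply(onz(C,px,.012)-[.6169,-.0499,0]))
E
```

```text
wing [ 0.595  -0.0488  0.0896] [-0.0961  0.5661  0.0477 -0.5715]
dock coords [-0.022  -0.0007  0.0896]
post [[0.6285 0.022  0.082 ]] [[0.0055 0.0726 0.082 ]]
[[-0.0992 -0.1777  0.012 ]
 [-0.099   0.1814  0.012 ]]
[[-0.0999  0.1805  0.012 ]]
```

```bash
cat >> h.py <<'E'
A=np.radians(-4.83);T35=np.radians(35)
def origin(dx,dy): 
    v=R.from_euler("z",A).apply([dx/1000,dy/1000,0]);return (.6169+v[0],-.0499+v[1],A)
def wingpose(pose,q,back=0,tilt=T35):
    ax=np.array([-np.sin(T35),0,np.cos(T35)])
    g=np.array([-.030,.020,.088])+ax*(.0057*q)
    Rt=toolR(A,T35,-(.8-q))
    return dockpts(pose,g)[0]+Rt.apply([0,0,1])*(.008-back),Rt
E
python3 - <<'E'
from h import *
pose=origin(8,-21);p,Rt=wingpose(pose,.25,.09);print(p);delta(bot.get_obs(),p,Rt)
E
```

```text
[ 0.5472 -0.045   0.1563]
dxyz [-1.18   1.506  1.877] w [ 1.934 -6.817 -6.079] rows 5.4
```

{"api": "drive_tool", "payload": {
  "rows": [
    {"dx":-1.18,"dy":1.5,"dz":1.88,"wx":1.934,"wy":-6.817,"wz":-6.079,"hand":45},
    {"dx":-1.18,"dy":1.5,"dz":1.88,"wx":1.934,"wy":-6.817,"wz":-6.079,"hand":45},
    {"dx":-1.18,"dy":1.5,"dz":1.88,"wx":1.934,"wy":-6.817,"wz":-6.079,"hand":45},
    {"dx":-1.18,"dy":1.5,"dz":1.88,"wx":1.934,"wy":-6.817,"wz":-6.079,"hand":45},
    {"dx":-1.18,"dy":1.5,"dz":1.88,"wx":1.934,"wy":-6.817,"wz":-6.079,"hand":45},
    {"dx":-1.18,"dy":1.5,"dz":1.88,"wx":1.934,"wy":-6.817,"wz":-6.079,"hand":45},
    {"dx":-1.18,"dy":1.5,"dz":1.88,"wx":1.934,"wy":-6.817,"wz":-6.079,"hand":45},
    {"dx":-1.18,"dy":1.5,"dz":1.88,"wx":1.934,"wy":-6.817,"wz":-6.079,"hand":45}
  ]
}}

```text
clock: 5.1
eef_pos: [0.5474, -0.046, 0.1567]
tool_rot: [-0.219, 0.928, -0.094, 0.286]
ft_force: [0.5, 0.7, 1.5]
grip_width: 0.0453
grasp_force: 0.0
```

```bash
python3 - <<'E'
from ov import *
o,C=ov("w3.png",origin(8,-21))
p,Rt=wingpose(origin(8,-21),.25,.09);delta(o,p,Rt)
for t in("wing","post_top","magazine"):
    print(t,[(np.round(x["extent"],1).tolist(),round(x["score"],2)) for x in bot.look_for("wrist",t)[:2]])
v=cv2.imread("pics/w3.png")
v=cv2.resize(v,None,fx=1.5,fy=1.5,interpolation=cv2.INTER_CUBIC)
cv2.imwrite("pics/w3b.png",v)
E
```

```text
[ 0.5474 -0.046   0.1567] [-0.0829 -0.0074 -0.6711  0.2966 -0.0017 -0.547 ] 5.1
dxyz [-0.003  0.021  0.004] w [-0.007 -0.008 -0.021] rows 0.0
wing [([257.0, 203.4, 22.2, 61.1], 0.82), ([248.8, 183.2, 173.1, 135.8], 0.51)]
post_top [([249.3, 184.6, 172.8, 133.7], 0.85)]
magazine []
```

View pics/w3b.png

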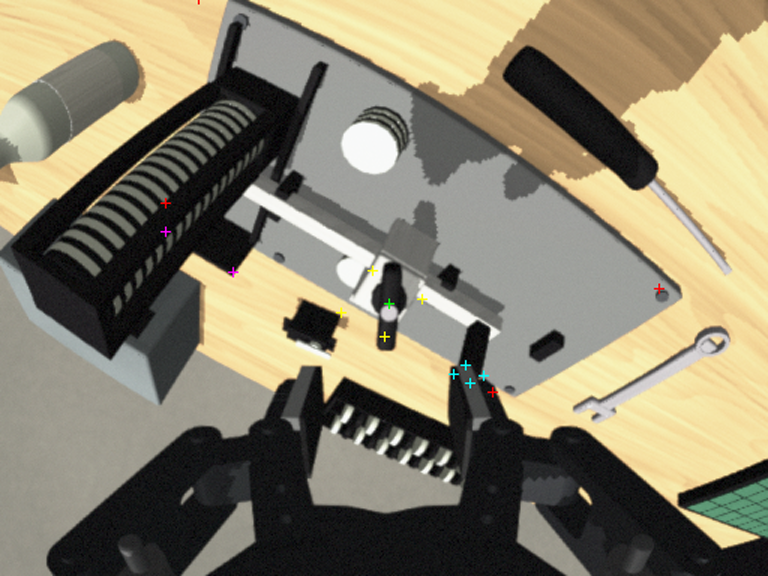

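```bash
cat > fit.py <<'E'
from h import *
from scipy.optimize import minimize
def boxpts(pose,q):
    ax=np.array([-np.sin(T35),0,np.cos(T35)]);ex=np.array([np.cos(T35),0,np.sin(T35)]);ey=np.array([0,1,0])
    f=.8-q;u=np.cos(f)*ex+np.sin(f)*ey;v=-np.sin(f)*ex+np.cos(f)*ey
    g=np.array([-.03,.02,.088])+ax*.0057*q
    return dockpts(pose,[g+u*a+v*b+ax*c for a in(-.024,.024) for b in(-.0055,.0055) for c in(-.012,.010)])
def sil(C,P,S=8):
    h=cv2.convexHull((proj(C,P)*S).astype(np.float32))
    m=np.zeros((384*4,512*4),np.uint8);cv2.fillConvexPoly(m,(h/2).astype(np.int32),1);return m
def iou(a,b): return (a&b).sum()/(a|b).sum()
E
python3 - <<'E'
from fit import *
o=bot.get_obs();bot.camera("wrist");C=cam("wrist",o)
r=bot.outline_of("wrist","wing")[0];m=r["region"];print(r["score"],r["extent"],m.sum())
M=cv2.resize(m.astype(np.uint8),None,fx=4,fy=4,interpolation=cv2.INTER_NEAREST)
g=lambda x:-iou(M,sil(C,boxpts(origin(x[0],x[1]),x[2]/20)))
best=None
for q in(.15,.25,.35):
    s=minimize(g,[6,-21,q*20],method="Nelder-Mead",options=dict(initial_simplex=[[6,-21,q*20],[12,-21,q*20],[6,-16,q*20],[6,-21,q*20+3]],xatol=.05,fatol=1e-4))
    print(s.x[:2],s.x[2]/20,-s.fun)
for t in("disc_stack","screwdriver","servo"): print(t,[x["extent"] for x in bot.look_for("wrist",t)[:1]])
ys,xs=np.nonzero(m);print(cv2.fitLine(np.c_[xs,ys].astype(np.float32),2,0,.01,.01).ravel())
for q in(.15,.25,.35):
    P=boxpts(origin(8,-21),q);e=proj(C,P);print(q,e[1::2][:2].mean(0),e[1::2][2:].mean(0))
E
```

```text
0.63 [257.6, 202.4, 21.5, 59.3] 977
[ 10.1214 -20.169 ] 0.34070335621546705 0.7879628512845254
[  9.7263 -20.3043] 0.34614654092360275 0.7873270647421693
[ 10.0989 -19.9976] 0.34250736315063984 0.7890183827946654
disc_stack [[250.4, 90.2, 42.5, 44.6]]
screwdriver [[249.6, 181.8, 173.3, 134.1]]
servo [[210.2, 217.9, 38.0, 42.2]]
[  0.0857  -0.9963 259.828  201.5804]
0.15 [257.8237 175.818 ] [263.5718 231.4458]
0.25 [260.8648 175.8324] [260.7195 231.8579]
0.35 [263.919  176.1446] [257.8554 232.0072]
```

```bash
python3 - <<'E'
from h import *
p,Rt=wingpose(origin(9,-20.3),.33,0);print(p);delta(bot.get_obs(),p,Rt)
E
```

```text
[ 0.5994 -0.0487  0.083 ]
dxyz [-0.038  0.037  1.799] w [-0.015 -0.009  0.895] rows 1.8
```

{"api": "drive_tool", "payload": {
  "rows": [
    {"dx":-0.04,"dy":0.04,"dz":0.6,"wx":0,"wy":0,"wz":0.895,"hand":42},
    {"dx":-0.04,"dy":0.04,"dz":1.2,"wx":0,"wy":0,"wz":0.895,"hand":42},
    {"dx":-0.04,"dy":0.04,"dz":1.8,"wx":0,"wy":0,"wz":0.895,"hand":42},
    {"dx":-0.04,"dy":0.04,"dz":1.8,"wx":0,"wy":0,"wz":0.895,"hand":42},
    {"dx":-0.04,"dy":0.04,"dz":1.8,"wx":0,"wy":0,"wz":0.895,"hand":8},
    {"dx":-0.04,"dy":0.04,"dz":1.8,"wx":0,"wy":0,"wz":0.895,"hand":8},
    {"dx":-0.04,"dy":0.04,"dz":1.8,"wx":0,"wy":0,"wz":0.895,"hand":8},
    {"dx":-0.04,"dy":0.04,"dz":1.8,"wx":0,"wy":0,"wz":0.895,"hand":8},
    {"dx":-0.04,"dy":0.04,"dz":1.8,"wx":0,"wy":0,"wz":0.895,"hand":8}
  ]
}}

```text
clock: 6.45
eef_pos: [0.5993, -0.0483, 0.0841]
tool_rot: [-0.183, 0.936, -0.083, 0.29]
ft_force: [-3.5, 1.6, 3.7]
grip_width: 0.0087
grasp_force: 44.7
```

```bash
python3 - <<'E'
from ov import *
o,C=ov("w4.png",origin(9,-20.3))
print(o["ft_force"],o["ft_torque"],o["grasp_force"],o["grip_width"])
E
```

```text
[ 0.5993 -0.0483  0.0841] [-0.078   0.2152 -0.6649  0.0783 -0.0046 -0.4651] 6.45
[-3.5208  1.5975  3.6846] [0.2998 0.729  0.1304] 44.73680019378662 0.008724793508769289
```

View pics/w4.png

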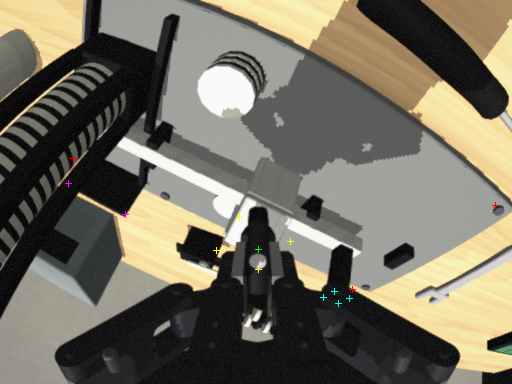

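{"api": "drive_tool", "payload": {
  "rows": [
    {"dx":0,"dy":0,"dz":-0.013,"wx":0,"wy":0,"wz":1.34,"hand":5},
    {"dx":0,"dy":0,"dz":-0.027,"wx":0,"wy":0,"wz":2.68,"hand":5},
    {"dx":0,"dy":0,"dz":-0.04,"wx":0,"wy":0,"wz":4.02,"hand":5},
    {"dx":0,"dy":0,"dz":-0.053,"wx":0,"wy":0,"wz":5.36,"hand":5},
    {"dx":0,"dy":0,"dz":-0.067,"wx":0,"wy":0,"wz":6.7,"hand":5}
  ]
}}

```text
clock: 7.0
eef_pos: [0.5974, -0.0482, 0.0867]
tool_rot: [0.097, 0.949, 0.005, 0.301]
ft_force: [-5.2, 1.5, 5.8]
grip_width: 0.0085
grasp_force: 58.8
```

```bash
python3 - <<'E'
from ov import *
o,C=ov("w5.png",origin(9,-20.3))
print(o["ft_force"],o["ft_torque"],o["grasp_force"],o["grip_width"])
E
```

```text
[ 0.5974 -0.0482  0.0867] [-0.0779  0.207  -0.666   0.0855 -0.0047  0.1239] 7.0
[-5.2483  1.4693  5.8136] [0.1433 0.7552 0.2304] 58.804394602775574 0.008474911313375846
```

{"api": "drive_tool", "payload": {
  "rows": [
    {"dx":0,"dy":0,"dz":-0.013,"wx":0,"wy":0,"wz":1.34,"hand":5},
    {"dx":0,"dy":0,"dz":-0.027,"wx":0,"wy":0,"wz":2.68,"hand":5},
    {"dx":0,"dy":0,"dz":-0.04,"wx":0,"wy":0,"wz":4.02,"hand":5},
    {"dx":0,"dy":0,"dz":-0.053,"wx":0,"wy":0,"wz":5.36,"hand":5},
    {"dx":0,"dy":0,"dz":-0.067,"wx":0,"wy":0,"wz":6.7,"hand":5},
    {"dx":0,"dy":0,"dz":-0.067,"wx":0,"wy":0,"wz":6.7,"hand":5},
    {"dx":0,"dy":0,"dz":-0.067,"wx":0,"wy":0,"wz":6.7,"hand":42},
    {"dx":0,"dy":0,"dz":-0.067,"wx":0,"wy":0,"wz":6.7,"hand":42},
    {"dx":0,"dy":0,"dz":-0.067,"wx":0,"wy":0,"wz":6.7,"hand":42},
    {"dx":0,"dy":0,"dz":-0.067,"wx":0,"wy":0,"wz":6.7,"hand":42},
    {"dx":0,"dy":0,"dz":-0.6,"wx":0,"wy":0,"wz":6.7,"hand":42},
    {"dx":0,"dy":0,"dz":-1.2,"wx":0,"wy":0,"wz":6.7,"hand":42},
    {"dx":0,"dy":0,"dz":-1.8,"wx":0,"wy":0,"wz":6.7,"hand":42},
    {"dx":0,"dy":0,"dz":-1.8,"wx":0,"wy":0,"wz":6.7,"hand":42}
  ]
}}

```text
clock: 8.45
eef_pos: [0.5466, -0.044, 0.1631]
tool_rot: [0.364, 0.881, 0.091, 0.29]
ft_force: [0.7, 0.3, 0.2]
grip_width: 0.042
grasp_force: 0.0
```

```bash
cat > wq.py <<'E'
from fit import *
def wq():
    o=bot.get_obs();im=bot.camera("wrist");C=cam("wrist",o);print(o["eef_pos"],o["clock"])
    r=bot.outline_of("wrist","wing")
    if not r: print("no wing");return o,C,im
    r=r[0];m=r["region"];print(r["score"],r["extent"],m.sum())
    M=cv2.resize(m.astype(np.uint8),None,fx=4,fy=4,interpolation=cv2.INTER_NEAREST)
    g=lambda x:-iou(M,sil(C,boxpts(origin(x[0],x[1]),x[2]/20)))
    b=[minimize(g,[9,-20,q*20],method="Nelder-Mead",options=dict(initial_simplex=[[9,-20,q*20],[13,-20,q*20],[9,-16,q*20],[9,-20,q*20+3]],xatol=.05,fatol=1e-4)) for q in(0,.5,1,1.5)]
    s=min(b,key=lambda s:s.fun);print("fit",s.x[:2],"q",s.x[2]/20,-s.fun)
    return o,C,im
E
python3 - <<'E'
from wq import *
o,C,im=wq();cv2.imwrite("pics/raw_w6.png",im[...,::-1])
print([(x["score"],x["extent"]) for x in bot.look_for("wrist","post_top")[:2]])
E
```

```text
[ 0.5466 -0.044   0.1631] 8.45
0.85 [256.3, 199.6, 26.6, 61.1] 943
fit [ 10.7152 -20.7765] q 1.5031492292484314 0.7653387433911226
[(0.58, [253.7, 181.8, 171.0, 133.4])]
```

View pics/raw_w6.png

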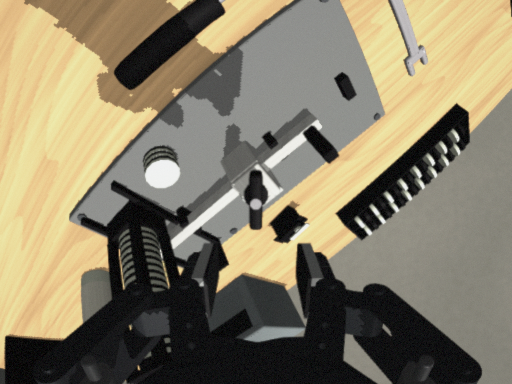

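```bash
python3 - <<'E'
from fit import *
o=bot.get_obs();C=cam("wrist",o)
im=cv2.imread("pics/raw_w6.png");g=im[110:175,290:360].max(2)
n,l,st,_=cv2.connectedComponentsWithStats((g<45).astype(np.uint8))
i=l[145-110,322-290];print(i,st[i]);m=np.zeros((384,512),np.uint8);m[110:175,290:360]=(l==i)
M=cv2.resize(m,None,fx=4,fy=4,interpolation=cv2.INTER_NEAREST)
def post(pose): return dockpts(pose,[[a,.095+b,c] for a in(-.007,.007) for b in(-.007,.007) for c in(.038,.082)])
f=lambda x:-iou(M,sil(C,post(origin(*x))))
s=minimize(f,[9,-20],method="Nelder-Mead",options=dict(initial_simplex=[[9,-20],[13,-20],[9,-16]]));print(s.x,-s.fun)
pose=origin(9.5,-20.5)
# post grasp: vertical tool, tool y = dock y; TCP z=.062 so tips .051
for up in(.10,0):
    delta(o,dockpts(pose,[0,.095,.062+up])[0],toolR(A,0))
print(dockpts(pose,[0,.095,.062]))
E
```

```text
1 [ 14  17  34  35 518]
[  7.3945 -20.4453] 0.7572877638673124
dxyz [-0.077  2.014  0.876] w [ 2.43   6.717 -7.763] rows 6.1
dxyz [0.803 1.277 2.514] w [ 2.43   6.717 -7.763] rows 6.1
[[0.6326 0.0235 0.062 ]]
```

{"api": "drive_tool", "payload": {
  "rows": [
    {"dx":-0.08,"dy":2.01,"dz":0.88,"wx":2.43,"wy":6.717,"wz":-7.763,"hand":42},
    {"dx":-0.08,"dy":2.01,"dz":0.88,"wx":2.43,"wy":6.717,"wz":-7.763,"hand":42},
    {"dx":-0.08,"dy":2.01,"dz":0.88,"wx":2.43,"wy":6.717,"wz":-7.763,"hand":42},
    {"dx":-0.08,"dy":2.01,"dz":0.88,"wx":2.43,"wy":6.717,"wz":-7.763,"hand":42},
    {"dx":-0.08,"dy":2.01,"dz":0.88,"wx":2.43,"wy":6.717,"wz":-7.763,"hand":42},
    {"dx":-0.08,"dy":2.01,"dz":0.88,"wx":2.43,"wy":6.717,"wz":-7.763,"hand":42},
    {"dx":-0.08,"dy":2.01,"dz":0.88,"wx":2.43,"wy":6.717,"wz":-7.763,"hand":42},
    {"dx":-0.08,"dy":2.01,"dz":0.88,"wx":2.43,"wy":6.717,"wz":-7.763,"hand":42},
    {"dx":-0.08,"dy":2.01,"dz":0.88,"wx":2.43,"wy":6.717,"wz":-7.763,"hand":42}
  ]
}}

```text
clock: 9.5
eef_pos: [0.6319, 0.0233, 0.1607]
tool_rot: [0.043, 0.999, 0.0, -0.001]
ft_force: [-0.2, -0.4, -0.1]
grip_width: 0.0422
grasp_force: 0.0
```

```bash
python3 - <<'E'
from h import *
o=bot.get_obs();print(o["joint_pos"],o["clock"]);delta(o,dockpts(origin(8.5,-20.4),[0,.095,.062])[0],toolR(A,0))
E
```

```text
[0.0367 0.534  0.2903 1.3283 0.0002 0.1222] 9.5
dxyz [0.004 0.009 1.973] w [ 0.001 -0.014 -0.014] rows 2.0
```

{"api": "drive_tool", "payload": {
  "rows": [
    {"dx":0,"dy":0,"dz":0.7,"wx":0,"wy":0,"wz":0,"hand":42},
    {"dx":0,"dy":0,"dz":1.4,"wx":0,"wy":0,"wz":0,"hand":42},
    {"dx":0,"dy":0,"dz":1.97,"wx":0,"wy":0,"wz":0,"hand":42},
    {"dx":0,"dy":0,"dz":1.97,"wx":0,"wy":0,"wz":0,"hand":42},
    {"dx":0,"dy":0,"dz":1.97,"wx":0,"wy":0,"wz":0,"hand":9},
    {"dx":0,"dy":0,"dz":1.97,"wx":0,"wy":0,"wz":0,"hand":9},
    {"dx":0,"dy":0,"dz":1.97,"wx":0,"wy":0,"wz":0,"hand":9},
    {"dx":0,"dy":0,"dz":1.97,"wx":0,"wy":0,"wz":0,"hand":9},
    {"dx":0,"dy":0,"dz":1.97,"wx":0,"wy":0,"wz":0,"hand":9}
  ]
}}

```text
clock: 10.4
eef_pos: [0.634, 0.0243, 0.0663]
tool_rot: [0.042, 0.999, 0.001, 0.002]
ft_force: [-2.5, 3.4, 6.9]
grip_width: 0.0101
grasp_force: 58.3
```

{"api": "drive_tool", "payload": {
  "rows": [
    {"dx":0,"dy":0.2,"dz":1.97,"wx":0,"wy":0,"wz":0,"hand":5}
  ]
}}

```text
clock: 10.5
eef_pos: [0.6533, 0.0284, 0.0371]
tool_rot: [0.042, 0.999, 0.001, 0.024]
ft_force: [8.3, -3.1, 23.6]
grip_width: 0.0093
grasp_force: 0.0
```

{"api": "drive_tool", "payload": {
  "rows": [
    {"dx":0,"dy":0,"dz":-1,"wx":0,"wy":0,"wz":0,"hand":42},
    {"dx":0,"dy":0,"dz":-2,"wx":0,"wy":0,"wz":0,"hand":42},
    {"dx":0,"dy":0,"dz":-3,"wx":0,"wy":0,"wz":0,"hand":42},
    {"dx":0,"dy":0,"dz":-3,"wx":0,"wy":0,"wz":0,"hand":42},
    {"dx":0,"dy":0,"dz":-3,"wx":0,"wy":0,"wz":0,"hand":42}
  ]
}}

```text
clock: 11.0
eef_pos: [0.6349, 0.028, 0.1668]
tool_rot: [0.042, 0.999, -0.0, 0.003]
ft_force: [-0.2, 0.3, -1.4]
grip_width: 0.0414
grasp_force: 0.0
```

```bash
python3 - <<'E'
from h import *
o=bot.get_obs();print(o["eef_pos"],o["joint_pos"],o["clock"],o["ft_force"],o["ft_torque"]);delta(o,dockpts(origin(8.5,-20.4),[0,.095,.16])[0],toolR(A,0))
print(dockpts(origin(8.5,-20.4),[0,.095,.16])[0])
E
```

```text
[0.6349 0.028  0.1668] [ 0.0444  0.5314  0.3021  1.3354 -0.0009  0.129 ] 11.0 [-0.2133  0.2916 -1.371 ] [ 0.0125  0.0335 -0.0232]
dxyz [ 0.059 -0.09   0.136] w [-0.001  0.071 -0.003] rows 0.2
[0.6317 0.0237 0.16  ]
```

{"api": "drive_tool", "payload": {
  "rows": [
    {"dx":0.4,"dy":0,"dz":-0.8,"wx":0,"wy":0,"wz":0,"hand":42},
    {"dx":0.7,"dy":0,"dz":-1.7,"wx":0,"wy":0,"wz":0,"hand":42},
    {"dx":0.7,"dy":0,"dz":-1.7,"wx":0,"wy":0,"wz":0,"hand":42},
    {"dx":0.7,"dy":0,"dz":-1.7,"wx":0,"wy":0,"wz":0,"hand":42}
  ]
}}

```text
clock: 11.4
eef_pos: [0.5983, 0.0311, 0.2493]
tool_rot: [0.042, 0.999, -0.0, 0.001]
ft_force: [0.3, 0.0, -0.1]
grip_width: 0.0419
grasp_force: 0.0
```

```bash
python3 - <<'E'
from ov import *
o,C=ov("w7.png",origin(8.5,-20.4))
v=cv2.imread("pics/w7.png");cv2.imwrite("pics/w7b.png",cv2.resize(v[150:350,130:390],None,fx=3,fy=3,interpolation=cv2.INTER_CUBIC))
E
```

```text
[0.5983 0.0311 0.2493] [ 0.0522  0.4343  0.3604  1.4954 -0.0004  0.1365] 11.4
```

View pics/w7b.png

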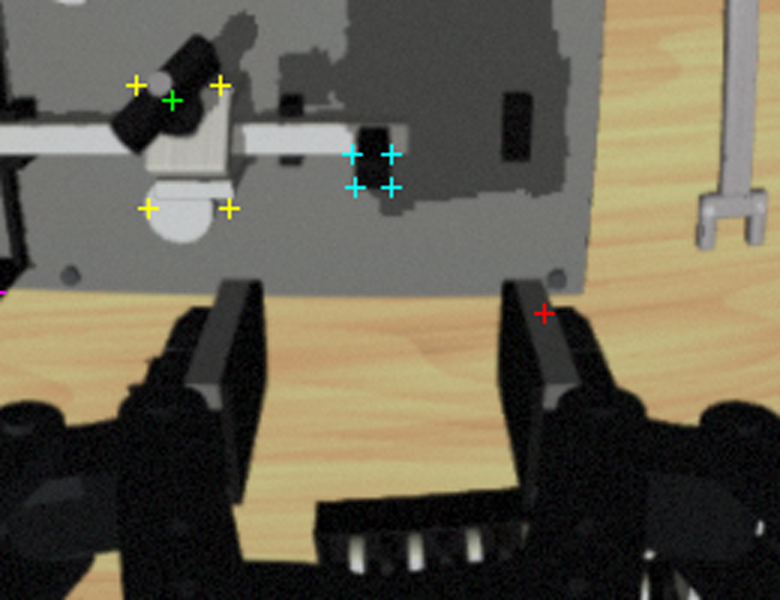

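```bash
python3 - <<'E'
from h import *
o=bot.get_obs()
for z in(.12,.062): delta(o,dockpts(origin(8.5,-20.4),[0,.095,z])[0],toolR(A,0))
E
```

```text
dxyz [-0.693 -0.087  2.552] w [-0.007 -0.018 -0.001] rows 2.6
dxyz [-0.695 -0.086  3.712] w [-0.007 -0.018 -0.001] rows 3.8
```

{"api": "drive_tool", "payload": {
  "rows": [
    {"dx":-0.69,"dy":-0.09,"dz":0.8,"wx":0,"wy":0,"wz":0,"hand":42},
    {"dx":-0.69,"dy":-0.09,"dz":1.7,"wx":0,"wy":0,"wz":0,"hand":42},
    {"dx":-0.69,"dy":-0.09,"dz":2.5,"wx":0,"wy":0,"wz":0,"hand":42},
    {"dx":-0.69,"dy":-0.09,"dz":3.2,"wx":0,"wy":0,"wz":0,"hand":42},
    {"dx":-0.69,"dy":-0.09,"dz":3.71,"wx":0,"wy":0,"wz":0,"hand":42},
    {"dx":-0.69,"dy":-0.09,"dz":3.71,"wx":0,"wy":0,"wz":0,"hand":42},
    {"dx":-0.69,"dy":-0.09,"dz":3.71,"wx":0,"wy":0,"wz":0,"hand":42}
  ]
}}

```text
clock: 12.15
eef_pos: [0.6308, 0.0237, 0.0614]
tool_rot: [0.042, 0.999, -0.0, -0.002]
ft_force: [-0.3, 0.7, 0.0]
grip_width: 0.042
grasp_force: 0.0
```

{"api": "drive_tool", "payload": {
  "rows": [
    {"dx":0,"dy":0,"dz":0,"wx":0,"wy":0,"wz":0,"hand":9},
    {"dx":0,"dy":0,"dz":0,"wx":0,"wy":0,"wz":0,"hand":9},
    {"dx":0,"dy":0,"dz":0,"wx":0,"wy":0,"wz":0,"hand":9},
    {"dx":0,"dy":0,"dz":0,"wx":0,"wy":0,"wz":0,"hand":9},
    {"dx":0,"dy":0,"dz":0,"wx":0,"wy":0,"wz":0,"hand":9}
  ]
}}

```text
clock: 12.65
eef_pos: [0.6336, 0.0244, 0.0654]
tool_rot: [0.042, 0.999, 0.0, 0.002]
ft_force: [0.3, 1.6, 6.6]
grip_width: 0.0106
grasp_force: 59.0
```

{"api": "drive_tool", "payload": {
  "rows": [
    {"dx":0,"dy":0.16,"dz":0,"wx":0,"wy":0,"wz":0,"hand":5},
    {"dx":0,"dy":0.32,"dz":0,"wx":0,"wy":0,"wz":0,"hand":5},
    {"dx":0,"dy":0.48,"dz":0,"wx":0,"wy":0,"wz":0,"hand":5},
    {"dx":0,"dy":0.64,"dz":0,"wx":0,"wy":0,"wz":0,"hand":5},
    {"dx":0,"dy":0.8,"dz":0,"wx":0,"wy":0,"wz":0,"hand":5},
    {"dx":0,"dy":0.96,"dz":0,"wx":0,"wy":0,"wz":0,"hand":5},
    {"dx":0,"dy":1.12,"dz":0,"wx":0,"wy":0,"wz":0,"hand":5},
    {"dx":0,"dy":1.22,"dz":0,"wx":0,"wy":0,"wz":0,"hand":5},
    {"dx":0,"dy":1.28,"dz":0,"wx":0,"wy":0,"wz":0,"hand":5},
    {"dx":0,"dy":1.28,"dz":0,"wx":0,"wy":0,"wz":0,"hand":5}
  ]
}}

```text
clock: 13.65
eef_pos: [0.639, 0.0879, 0.0653]
tool_rot: [0.042, 0.999, 0.0, 0.002]
ft_force: [0.7, 0.8, 6.5]
grip_width: 0.0104
grasp_force: 59.0
```

{"api": "drive_tool", "payload": {
  "rows": [
    {"dx":0,"dy":0.03,"dz":0,"wx":0,"wy":0,"wz":0,"hand":5},
    {"dx":0,"dy":0.06,"dz":0,"wx":0,"wy":0,"wz":0,"hand":5},
    {"dx":0,"dy":0.06,"dz":0,"wx":0,"wy":0,"wz":0,"hand":5}
  ]
}}

```text
clock: 13.95
eef_pos: [0.6391, 0.0893, 0.0653]
tool_rot: [0.043, 0.999, -0.001, 0.002]
ft_force: [-0.8, -2.7, 7.5]
grip_width: 0.0104
grasp_force: 59.1
```

{"api": "drive_tool", "payload": {
  "rows": [
    {"dx":0,"dy":0.03,"dz":0,"wx":0,"wy":0,"wz":0,"hand":5},
    {"dx":0,"dy":0.06,"dz":0,"wx":0,"wy":0,"wz":0,"hand":5},
    {"dx":0,"dy":0.06,"dz":0,"wx":0,"wy":0,"wz":0,"hand":5}
  ]
}}

```text
clock: 14.25
eef_pos: [0.6391, 0.0894, 0.0652]
tool_rot: [0.043, 0.999, -0.004, 0.002]
ft_force: [-1.3, -9.8, 7.4]
grip_width: 0.0105
grasp_force: 59.2
```

```bash
python3 - <<'E'
from h import *
o=bot.get_obs();pose=origin(8.5,-20.4)
delta(o,dockpts(pose,[0,.160,.16])[0],toolR(A,0))
delta(o,dockpts(pose,[-.14,-.115,.23])[0],toolR(A,T35))
print(dockpts(pose,[[-.14,-.115,.23],[-.046,-.115,.2]]))
E
```

```text
dxyz [ 0.032 -0.035 -1.895] w [-0.085  0.041 -0.031] rows 1.9
dxyz [ 2.812 -5.553 -3.264] w [-0.092 -6.959 -0.004] rows 7.0
[[ 0.4745 -0.1737  0.23  ]
 [ 0.5681 -0.1817  0.2   ]]
```

{"api": "drive_tool", "payload": {
  "rows": [
    {"dx":0,"dy":-0.14,"dz":0,"wx":0,"wy":0,"wz":0,"hand":42},
    {"dx":0,"dy":-0.14,"dz":0,"wx":0,"wy":0,"wz":0,"hand":42},
    {"dx":0,"dy":-0.14,"dz":0,"wx":0,"wy":0,"wz":0,"hand":42},
    {"dx":0,"dy":-0.14,"dz":0,"wx":0,"wy":0,"wz":0,"hand":42},
    {"dx":0,"dy":-0.14,"dz":-0.9,"wx":0,"wy":0,"wz":0,"hand":42},
    {"dx":0,"dy":-0.14,"dz":-1.9,"wx":0,"wy":0,"wz":0,"hand":20},
    {"dx":0.5,"dy":-1.0,"dz":-2.8,"wx":0,"wy":-1.5,"wz":0,"hand":0},
    {"dx":2.8,"dy":-5.62,"dz":-3.27,"wx":0,"wy":-6.96,"wz":0,"hand":0},
    {"dx":2.8,"dy":-5.62,"dz":-3.27,"wx":0,"wy":-6.96,"wz":0,"hand":0},
    {"dx":2.8,"dy":-5.62,"dz":-3.27,"wx":0,"wy":-6.96,"wz":0,"hand":0},
    {"dx":2.8,"dy":-5.62,"dz":-3.27,"wx":0,"wy":-6.96,"wz":0,"hand":0},
    {"dx":2.8,"dy":-5.62,"dz":-3.27,"wx":0,"wy":-6.96,"wz":0,"hand":0},
    {"dx":2.8,"dy":-5.62,"dz":-3.27,"wx":0,"wy":-6.96,"wz":0,"hand":0},
    {"dx":2.8,"dy":-5.62,"dz":-3.27,"wx":0,"wy":-6.96,"wz":0,"hand":0},
    {"dx":2.8,"dy":-5.62,"dz":-3.27,"wx":0,"wy":-6.96,"wz":0,"hand":0}
  ]
}}

```text
clock: 15.75
eef_pos: [0.4748, -0.1751, 0.2271]
tool_rot: [0.041, 0.953, -0.013, 0.299]
ft_force: [0.2, 0.5, 0.4]
grip_width: -0.0001
grasp_force: 0.0
```

```bash
python3 - <<'E'
from h import *
o=bot.get_obs();pose=origin(8.5,-20.4);print(o["joint_pos"],o["clock"])
delta(o,dockpts(pose,[-.14,-.115,.037])[0],toolR(A,T35))
v=bot.camera("wrist")[...,::-1].copy();C=cam("wrist",o)
def dr(P,col):
    for q in proj(C,dockpts(pose,np.array(P)/1000)): cv2.drawMarker(v,tuple(int(round(t)) for t in q),col,0,7,1)
dr([[x,-115+s*27,22] for x in(-95,-60) for s in(-1,1)],(0,0,255))
dr([[-46+a,-115+b,192] for a in(-25,25) for b in(-25,25)],(0,255,0))
dr([[70,-148,57],[70,-82,57]],(255,0,255));dr([[s*7,160+t*7,82] for s in(-1,1) for t in(-1,1)],(255,255,0))
cv2.imwrite("pics/w8.png",v)
E
```

```text
[-0.4965 -0.1607 -0.5886  0.5751  0.2302 -0.3431] 15.75
dxyz [2.178 0.025 3.117] w [-0.008 -0.035 -0.017] rows 3.8
```

View pics/w8.png

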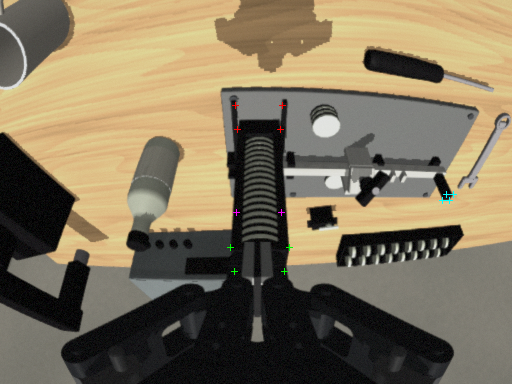

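{"api": "drive_tool", "payload": {
  "rows": [
    {"dx":0.44,"dy":0.02,"dz":0.62,"wx":0,"wy":0,"wz":0,"hand":0},
    {"dx":0.87,"dy":0.02,"dz":1.25,"wx":0,"wy":0,"wz":0,"hand":0},
    {"dx":1.31,"dy":0.02,"dz":1.87,"wx":0,"wy":0,"wz":0,"hand":0},
    {"dx":1.74,"dy":0.02,"dz":2.49,"wx":0,"wy":0,"wz":0,"hand":0},
    {"dx":2.18,"dy":0.02,"dz":3.12,"wx":0,"wy":0,"wz":0,"hand":0},
    {"dx":2.18,"dy":0.02,"dz":3.12,"wx":0,"wy":0,"wz":0,"hand":0},
    {"dx":2.18,"dy":0.02,"dz":3.12,"wx":0,"wy":0,"wz":0,"hand":0}
  ]
}}

```text
clock: 16.5
eef_pos: [0.4744, -0.1717, 0.0354]
tool_rot: [0.039, 0.954, -0.011, 0.297]
ft_force: [0.4, -0.5, 0.9]
grip_width: -0.0003
grasp_force: 0.0
```

```bash
python3 - <<'E'
from h import *
o=bot.get_obs();pose=origin(8.5,-20.4);print(o["joint_pos"],o["clock"])
for x in(-.14,-.10,.0,.0047): delta(o,dockpts(pose,[x,-.115,.037])[0],toolR(A,T35))
E
```

```text
[-0.4903  0.1889 -0.9022 -0.0841  0.2292 -0.3418] 16.5
dxyz [-0.023 -0.041 -0.024] w [ 0.037 -0.081  0.016] rows 0.1
dxyz [-0.681 -0.043  0.43 ] w [ 0.037 -0.081  0.016] rows 0.8
dxyz [-2.328 -0.049  1.566] w [ 0.037 -0.081  0.016] rows 2.8
dxyz [-2.405 -0.049  1.619] w [ 0.037 -0.081  0.016] rows 2.9
```

{"api": "drive_tool", "payload": {
  "rows": [
    {"dx":-0.18,"dy":-0.04,"dz":0.09,"wx":0,"wy":0,"wz":0,"hand":0},
    {"dx":-0.35,"dy":-0.04,"dz":0.203,"wx":0,"wy":0,"wz":0,"hand":0},
    {"dx":-0.43,"dy":-0.04,"dz":0.26,"wx":0,"wy":0,"wz":0,"hand":0},
    {"dx":-0.517,"dy":-0.04,"dz":0.317,"wx":0,"wy":0,"wz":0,"hand":0},
    {"dx":-0.599,"dy":-0.04,"dz":0.374,"wx":0,"wy":0,"wz":0,"hand":0},
    {"dx":-0.681,"dy":-0.04,"dz":0.43,"wx":0,"wy":0,"wz":0,"hand":0},
    {"dx":-0.764,"dy":-0.04,"dz":0.487,"wx":0,"wy":0,"wz":0,"hand":0},
    {"dx":-0.846,"dy":-0.04,"dz":0.544,"wx":0,"wy":0,"wz":0,"hand":0},
    {"dx":-0.928,"dy":-0.04,"dz":0.601,"wx":0,"wy":0,"wz":0,"hand":0},
    {"dx":-1.011,"dy":-0.04,"dz":0.658,"wx":0,"wy":0,"wz":0,"hand":0},
    {"dx":-1.093,"dy":-0.04,"dz":0.714,"wx":0,"wy":0,"wz":0,"hand":0},
    {"dx":-1.175,"dy":-0.04,"dz":0.771,"wx":0,"wy":0,"wz":0,"hand":0},
    {"dx":-1.258,"dy":-0.04,"dz":0.828,"wx":0,"wy":0,"wz":0,"hand":0},
    {"dx":-1.258,"dy":-0.04,"dz":0.828,"wx":0,"wy":0,"wz":0,"hand":0}
  ]
}}

```text
clock: 17.9
eef_pos: [0.5493, -0.1817, 0.038]
tool_rot: [0.04, 0.954, -0.012, 0.298]
ft_force: [-2.6, 0.7, -1.0]
grip_width: -0.0001
grasp_force: 0.9
```

```bash
python3 - <<'E'
from h import *
o=bot.get_obs();pose=origin(8.5,-20.4);print(o["joint_pos"],o["clock"],o["ft_force"],o["ft_torque"])
print("dock",R.from_euler("z",-A).apply(o["eef_pos"]-[pose[0],pose[1],0]))
v=bot.camera("side")[...,::-1];w=bot.camera("wrist")[...,::-1]
a=cv2.resize(v[120:270,180:360],None,fx=2.2,fy=2.2);b=cv2.resize(w,(400,300))
h=max(a.shape[0],300);c=np.zeros((h,a.shape[1]+400,3),np.uint8);c[:a.shape[0],:a.shape[1]]=a;c[:300,a.shape[1]:]=b
cv2.imwrite("pics/p1.png",c)
E
```

```text
[-0.4236  0.288  -0.738  -0.0342  0.191  -0.2823] 17.9 [-2.6212  0.6649 -0.9922] [-0.0368  0.9348 -0.0621]
dock [-0.0648 -0.1167  0.038 ]
```

View pics/p1.png

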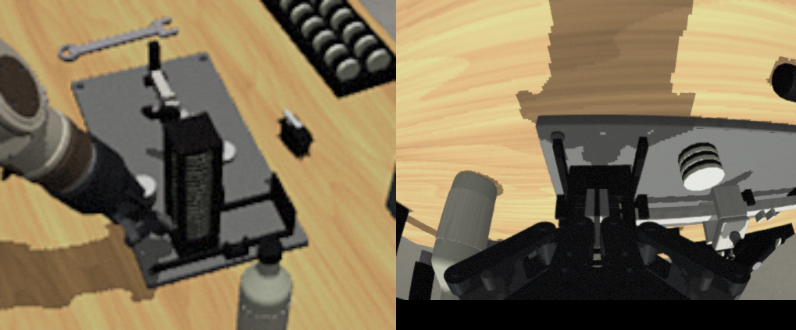

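```bash
python3 - <<'E'
from h import *
o=bot.get_obs();pose=origin(8.5,-20.4)
for c in("top","wrist"):
    bot.camera(c);C=cam(c,o);r=bot.outline_of(c,"glue_bottle")
    if r:
        ys,xs=np.nonzero(r[0]["region"]);print(c,r[0]["extent"],r[0]["score"])
        for z in(0.0,.08,.16):
            P=onz(C,np.c_[xs,ys].astype(float),z);D=R.from_euler("z",-A).apply(P-[pose[0],pose[1],0]);print(z,D.min(0),D.max(0))
print([x["extent"] for x in bot.look_for("side","magazine")])
for x in(-.065,-.01,0.0047): delta(o,dockpts(pose,[x,-.115,.037])[0],toolR(A,T35))
E
```

```text
top [321.5, 188.6, 20.7, 19.8] 0.68
0.0 [-0.0315 -0.2988  0.    ] [ 0.0348 -0.2294  0.    ]
0.08 [-0.04   -0.2833  0.08  ] [ 0.0223 -0.2181  0.08  ]
0.16 [-0.0485 -0.2679  0.16  ] [ 0.0098 -0.2069  0.16  ]
wrist [88.0, 300.4, 82.4, 158.4] 0.82
0.0 [-11077.0532   -200.6243     -0.    ] [ 291.9995 7810.2366    0.    ]
0.08 [-3817.4964   -69.2158     0.08  ] [ 100.4857 2691.4725    0.08  ]
0.16 [  -91.028  -2427.2917     0.16  ] [3442.0604   62.1928    0.16  ]
[[267.5, 203.8, 32.8, 69.4], [250.2, 155.4, 16.7, 28.3]]
dxyz [0.015 0.033 0.017] w [ 0.004 -0.048  0.   ] rows 0.0
dxyz [-0.889  0.032  0.644] w [ 0.004 -0.048  0.   ] rows 1.1
dxyz [-1.13   0.032  0.812] w [ 0.004 -0.048  0.   ] rows 1.4
```

{"api": "drive_tool", "payload": {
  "rows": [
    {"dx":-0.08,"dy":0.01,"dz":0.07,"wx":0,"wy":0,"wz":0,"hand":0},
    {"dx":-0.16,"dy":0.02,"dz":0.13,"wx":0,"wy":0,"wz":0,"hand":0},
    {"dx":-0.24,"dy":0.03,"dz":0.19,"wx":0,"wy":0,"wz":0,"hand":0},
    {"dx":-0.32,"dy":0.03,"dz":0.245,"wx":0,"wy":0,"wz":0,"hand":0},
    {"dx":-0.4,"dy":0.03,"dz":0.3,"wx":0,"wy":0,"wz":0,"hand":0},
    {"dx":-0.48,"dy":0.03,"dz":0.358,"wx":0,"wy":0,"wz":0,"hand":0},
    {"dx":-0.56,"dy":0.03,"dz":0.415,"wx":0,"wy":0,"wz":0,"hand":0},
    {"dx":-0.64,"dy":0.03,"dz":0.47,"wx":0,"wy":0,"wz":0,"hand":0},
    {"dx":-0.72,"dy":0.03,"dz":0.526,"wx":0,"wy":0,"wz":0,"hand":0},
    {"dx":-0.8,"dy":0.03,"dz":0.582,"wx":0,"wy":0,"wz":0,"hand":0},
    {"dx":-0.88,"dy":0.03,"dz":0.638,"wx":0,"wy":0,"wz":0,"hand":0},
    {"dx":-0.96,"dy":0.03,"dz":0.694,"wx":0,"wy":0,"wz":0,"hand":0},
    {"dx":-1.0,"dy":0.03,"dz":0.722,"wx":0,"wy":0,"wz":0,"hand":0},
    {"dx":-1.0,"dy":0.03,"dz":0.722,"wx":0,"wy":0,"wz":0,"hand":0}
  ]
}}

```text
clock: 19.65
eef_pos: [0.6107, -0.1856, 0.0372]
tool_rot: [0.04, 0.953, -0.013, 0.299]
ft_force: [-3.3, 1.8, 1.7]
grip_width: -0.0
grasp_force: 1.4
```

```bash
cat > st.py <<'E'
from h import *
o=bot.get_obs();pose=origin(8.5,-20.4);print(o["clock"],o["ft_force"],o["ft_torque"])
print("dock",R.from_euler("z",-A).apply(o["eef_pos"]-[pose[0],pose[1],0]))
E
python3 st.py
```

```text
19.65 [-3.274   1.7787  1.7   ] [-0.0183  0.8046 -0.0278]
dock [-0.0032 -0.1153  0.0372]
```

{"api": "drive_tool", "payload": {
  "rows": [
    {"dx":-0.033,"dy":0,"dz":0.023,"wx":0,"wy":0,"wz":0,"hand":0},
    {"dx":-0.066,"dy":0,"dz":0.046,"wx":0,"wy":0,"wz":0,"hand":0},
    {"dx":-0.1,"dy":0,"dz":0.069,"wx":0,"wy":0,"wz":0,"hand":0},
    {"dx":-0.1,"dy":0,"dz":0.069,"wx":0,"wy":0,"wz":0,"hand":0}
  ]
}}

```text
clock: 20.05
eef_pos: [0.6165, -0.186, 0.0371]
tool_rot: [0.04, 0.954, -0.013, 0.298]
ft_force: [-5.1, -0.5, 2.4]
grip_width: 0.0004
grasp_force: 2.1
```

```bash
python3 st.py
```

```text
20.05 [-5.1065 -0.4827  2.421 ] [ 0.0167  0.9406 -0.0155]
dock [ 0.0026 -0.1153  0.0371]
```

{"api": "drive_tool", "payload": {
  "rows": [
    {"dx":-0.033,"dy":0,"dz":0.023,"wx":0,"wy":0,"wz":0,"hand":0},
    {"dx":-0.066,"dy":0,"dz":0.046,"wx":0,"wy":0,"wz":0,"hand":0},
    {"dx":-0.066,"dy":0,"dz":0.046,"wx":0,"wy":0,"wz":0,"hand":0}
  ]
}}

```text
clock: 20.35
eef_pos: [0.6206, -0.1863, 0.037]
tool_rot: [0.04, 0.954, -0.013, 0.298]
ft_force: [-3.5, -0.2, 1.0]
grip_width: 0.0
grasp_force: 2.1
```

```bash
python3 st.py
```

```text
20.35 [-3.4723 -0.1966  1.0326] [ 0.0296  1.1333 -0.0357]
dock [ 0.0067 -0.1152  0.037 ]
```

Still sliding freely; continue in small steps.

{"api": "drive_tool", "payload": {
  "rows": [
    {"dx":-0.033,"dy":0,"dz":0.023,"wx":0,"wy":0,"wz":0,"hand":0},
    {"dx":-0.066,"dy":0,"dz":0.046,"wx":0,"wy":0,"wz":0,"hand":0},
    {"dx":-0.066,"dy":0,"dz":0.046,"wx":0,"wy":0,"wz":0,"hand":0}
  ]
}}

```text
clock: 20.65
eef_pos: [0.6248, -0.1866, 0.0371]
tool_rot: [0.04, 0.953, -0.012, 0.298]
ft_force: [-3.5, -0.1, 1.7]
grip_width: 0.0004
grasp_force: 2.0
```

```bash
python3 st.py
```

```text
20.65 [-3.5329 -0.0571  1.6976] [0.0183 1.1159 0.0017]
dock [ 0.0109 -0.1152  0.0371]
```

{"api": "drive_tool", "payload": {
  "rows": [
    {"dx":-0.033,"dy":0,"dz":0.023,"wx":0,"wy":0,"wz":0,"hand":0},
    {"dx":-0.066,"dy":0,"dz":0.046,"wx":0,"wy":0,"wz":0,"hand":0},
    {"dx":-0.066,"dy":0,"dz":0.046,"wx":0,"wy":0,"wz":0,"hand":0}
  ]
}}

```text
clock: 20.95
eef_pos: [0.6291, -0.187, 0.0372]
tool_rot: [0.04, 0.953, -0.012, 0.299]
ft_force: [-2.8, -0.2, 1.4]
grip_width: -0.0001
grasp_force: 1.8
```

```bash
python3 st.py; python3 - <<'E'
from h import *
pose=origin(8.5,-20.4);bot.camera("side");C=cam("side");r=bot.outline_of("side","magazine")[0];print(r["extent"],r["score"])
m=r["region"].astype(np.uint8)
for x in(35,40,45,50):
    P=dockpts(pose,[[(x+a)/1000,(-115+b)/1000,z] for a in(-25,25) for b in(-25,25) for z in(.012,.192)]);q=proj(C,P)
    h=np.zeros((384,512),np.uint8);cv2.fillConvexPoly(h,cv2.convexHull(q.round().astype(np.int32)),1)
    print(x,q.min(0),q.max(0),((h&m).sum()/(h|m).sum()).round(3))
ys,xs=np.nonzero(m);print(xs.min(),ys.min(),xs.max(),ys.max())
E
```

```text
20.95 [-2.8455 -0.2188  1.3694] [0.0875 1.0819 0.0218]
dock [ 0.0152 -0.1152  0.0372]
[298.8, 196.3, 33.2, 65.2] 0.73
35 [281.3369 163.9055] [311.8521 231.548 ] 0.818
40 [283.0985 163.4388] [313.8576 231.0551] 0.88
45 [284.8569 162.9732] [315.8588 230.5631] 0.79
50 [286.612  162.5085] [317.8557 230.072 ] 0.71
283 163 313 227
```

{"api": "drive_tool", "payload": {
  "rows": [
    {"dx":-0.033,"dy":0,"dz":0.023,"wx":0,"wy":0,"wz":0,"hand":0},
    {"dx":-0.066,"dy":0,"dz":0.046,"wx":0,"wy":0,"wz":0,"hand":0},
    {"dx":-0.066,"dy":0,"dz":0.046,"wx":0,"wy":0,"wz":0,"hand":0}
  ]
}}

```text
clock: 21.35
eef_pos: [0.6334, -0.1874, 0.0374]
tool_rot: [0.04, 0.953, -0.013, 0.299]
ft_force: [-4.0, 0.0, -0.4]
grip_width: 0.0002
grasp_force: 1.5
```

```bash
python3 st.py
```

```text
21.35 [-4.0035  0.0394 -0.3588] [ 0.1017  1.0608 -0.0169]
dock [ 0.0195 -0.1152  0.0374]
```

{"api": "drive_tool", "payload": {
  "rows": [
    {"dx":-0.033,"dy":0,"dz":0.023,"wx":0,"wy":0,"wz":0,"hand":0},
    {"dx":-0.05,"dy":0,"dz":0.035,"wx":0,"wy":0,"wz":0,"hand":0},
    {"dx":-0.05,"dy":0,"dz":0.035,"wx":0,"wy":0,"wz":0,"hand":0}
  ]
}}

```text
clock: 21.65
eef_pos: [0.6352, -0.1873, 0.0368]
tool_rot: [0.04, 0.954, -0.012, 0.298]
ft_force: [-7.4, 0.9, 3.9]
grip_width: -0.0001
grasp_force: 3.8
```

```bash
python3 st.py
```

```text
21.65 [-7.3646  0.8948  3.9163] [0.2318 1.3759 0.0482]
dock [ 0.0213 -0.115   0.0368]
```

Force rises while motion stalls; confirm with one more small push.

{"api": "drive_tool", "payload": {
  "rows": [
    {"dx":-0.025,"dy":0,"dz":0.017,"wx":0,"wy":0,"wz":0,"hand":0},
    {"dx":-0.05,"dy":0,"dz":0.035,"wx":0,"wy":0,"wz":0,"hand":0},
    {"dx":-0.05,"dy":0,"dz":0.035,"wx":0,"wy":0,"wz":0,"hand":0}
  ]
}}

```text
clock: 21.95
eef_pos: [0.6355, -0.1872, 0.0366]
tool_rot: [0.041, 0.954, -0.012, 0.296]
ft_force: [-23.1, 2.9, 17.6]
grip_width: 0.0001
grasp_force: 11.5
```

```bash
python3 st.py
```

```text
21.95 [-23.076    2.8902  17.6282] [0.3761 2.2814 0.101 ]
dock [ 0.0216 -0.1149  0.0366]
```

{"api": "drive_tool", "payload": {
  "rows": [
    {"dx":0.08,"dy":0,"dz":-0.06,"wx":0,"wy":0,"wz":0,"hand":0},
    {"dx":0.4,"dy":0,"dz":-0.28,"wx":0,"wy":0,"wz":0,"hand":0},
    {"dx":0.9,"dy":0,"dz":-0.63,"wx":0,"wy":0,"wz":0,"hand":0},
    {"dx":1.5,"dy":0,"dz":-1.05,"wx":0,"wy":0,"wz":0,"hand":0},
    {"dx":2.1,"dy":0,"dz":-1.47,"wx":0,"wy":0,"wz":0,"hand":0},
    {"dx":2.7,"dy":0,"dz":-1.89,"wx":0,"wy":0,"wz":0,"hand":0},
    {"dx":2.7,"dy":0,"dz":-1.89,"wx":0,"wy":0,"wz":0,"hand":0},
    {"dx":2.2,"dy":0,"dz":-2.6,"wx":0,"wy":0,"wz":0,"hand":0},
    {"dx":1.65,"dy":0,"dz":-3.4,"wx":0,"wy":0,"wz":0,"hand":0},
    {"dx":1.0,"dy":0,"dz":-4.3,"wx":0,"wy":0,"wz":0,"hand":0},
    {"dx":0.7,"dy":0,"dz":-4.7,"wx":0,"wy":0,"wz":0,"hand":0},
    {"dx":0.7,"dy":0,"dz":-4.7,"wx":0,"wy":0,"wz":0,"hand":42}
  ]
}}

```text
clock: 23.15
eef_pos: [0.4826, -0.1767, 0.2199]
tool_rot: [0.039, 0.951, -0.016, 0.306]
ft_force: [1.4, 0.3, 0.5]
grip_width: 0.0133
grasp_force: 0.0
```

```bash
python3 st.py; python3 - <<'E'
from h import *
pose=origin(8.5,-20.4);o=bot.get_obs();bot.camera("wrist");C=cam("wrist",o)
for c in("side","wrist"):
    bot.camera(c);C=cam(c,o);r=bot.outline_of(c,"magazine")
    if not r: print(c,"none");continue
    m=r[0]["region"].astype(np.uint8);print(r[0]["extent"],r[0]["score"])
    for x in(35,40,45,50):
        P=dockpts(pose,[[(x+a)/1000,(-115+b)/1000,z] for a in(-25,25) for b in(-25,25) for z in(.012,.192)]);q=proj(C,P)
        h=np.zeros((384,512),np.uint8);cv2.fillConvexPoly(h,cv2.convexHull(q.round().astype(np.int32)),1)
        print(c,x,((h&m).sum()/(h|m).sum()).round(3))
for z in(.18,.062): delta(o,dockpts(pose,[0,.160,z])[0],toolR(A,0))
E
```

```text
23.15 [1.3614 0.2677 0.4634] [ 0.0648  0.5644 -0.0335]
dock [-0.1316 -0.1173  0.2199]
side none
[261.1, 246.2, 45.3, 133.3] 0.74
wrist 35 0.757
wrist 40 0.789
wrist 45 0.818
wrist 50 0.845
dxyz [-1.695  5.548  2.16 ] w [-0.067  7.146  0.032] rows 6.2
dxyz [-0.317  5.563  4.075] w [-0.067  7.146  0.032] rows 6.9
```

{"api": "drive_tool", "payload": {
  "rows": [
    {"dx":-1.695,"dy":5.55,"dz":2.16,"wx":0,"wy":7.14,"wz":0.03,"hand":42},
    {"dx":-1.695,"dy":5.55,"dz":2.16,"wx":0,"wy":7.14,"wz":0.03,"hand":42},
    {"dx":-1.695,"dy":5.55,"dz":2.16,"wx":0,"wy":7.14,"wz":0.03,"hand":42},
    {"dx":-1.695,"dy":5.55,"dz":2.16,"wx":0,"wy":7.14,"wz":0.03,"hand":42},
    {"dx":-1.695,"dy":5.55,"dz":2.16,"wx":0,"wy":7.14,"wz":0.03,"hand":42},
    {"dx":-1.695,"dy":5.55,"dz":2.16,"wx":0,"wy":7.14,"wz":0.03,"hand":42},
    {"dx":-1.695,"dy":5.55,"dz":2.16,"wx":0,"wy":7.14,"wz":0.03,"hand":42},
    {"dx":-1.695,"dy":5.55,"dz":2.16,"wx":0,"wy":7.14,"wz":0.03,"hand":42},
    {"dx":-1.695,"dy":5.55,"dz":2.16,"wx":0,"wy":7.14,"wz":0.03,"hand":42},
    {"dx":-1.695,"dy":5.55,"dz":2.16,"wx":0,"wy":7.14,"wz":0.03,"hand":42}
  ]
}}

```text
clock: 24.4
eef_pos: [0.6301, 0.0895, 0.1702]
tool_rot: [0.044, 0.999, 0.001, -0.008]
ft_force: [-0.2, 0.1, 0.3]
grip_width: 0.0423
grasp_force: 0.0
```

```bash
python3 st.py; python3 - <<'E'
from h import *
o=bot.get_obs();delta(o,dockpts(origin(8.5,-20.4),[0,.160,.062])[0],toolR(A,0))
E
```

```text
24.4 [-0.1857  0.0508  0.3132] [-0.0037 -0.0438  0.0157]
dock [-0.007   0.1605  0.1702]
dxyz [-0.176 -0.009  2.161] w [ 0.005 -0.187 -0.05 ] rows 2.2
```

{"api": "drive_tool", "payload": {
  "rows": [
    {"dx":-0.14,"dy":0,"dz":0.7,"wx":0,"wy":-0.19,"wz":-0.05,"hand":42},
    {"dx":-0.14,"dy":0,"dz":1.4,"wx":0,"wy":-0.19,"wz":-0.05,"hand":42},
    {"dx":-0.16,"dy":0,"dz":2.1,"wx":0,"wy":-0.19,"wz":-0.05,"hand":42},
    {"dx":-0.16,"dy":0,"dz":2.16,"wx":0,"wy":-0.19,"wz":-0.05,"hand":42},
    {"dx":-0.16,"dy":0,"dz":2.16,"wx":0,"wy":-0.19,"wz":-0.05,"hand":42}
  ]
}}

```text
clock: 24.9
eef_pos: [0.6364, 0.0893, 0.0622]
tool_rot: [0.042, 0.999, 0.0, -0.0]
ft_force: [0.7, -0.1, 0.4]
grip_width: 0.0422
grasp_force: 0.0
```

{"api": "drive_tool", "payload": {
  "rows": [
    {"dx":0,"dy":0,"dz":0,"wx":0,"wy":0,"wz":0,"hand":9},
    {"dx":0,"dy":0,"dz":0,"wx":0,"wy":0,"wz":0,"hand":9},
    {"dx":0,"dy":0,"dz":0,"wx":0,"wy":0,"wz":0,"hand":9},
    {"dx":0,"dy":0,"dz":0,"wx":0,"wy":0,"wz":0,"hand":9},
    {"dx":0,"dy":0,"dz":0,"wx":0,"wy":0,"wz":0,"hand":9}
  ]
}}

```text
clock: 25.4
eef_pos: [0.639, 0.0893, 0.065]
tool_rot: [0.042, 0.999, -0.001, 0.003]
ft_force: [-1.3, -5.1, 8.1]
grip_width: 0.0105
grasp_force: 58.7
```

```bash
python3 st.py
```

```text
25.4 [-1.2857 -5.1439  8.0985] [-1.1266  0.2656  0.0215]
dock [0.0018 0.161  0.065 ]
```

Post gripped; push closed 65 mm.

{"api": "drive_tool", "payload": {
  "rows": [
    {"dx":0,"dy":-0.16,"dz":0,"wx":0,"wy":0,"wz":0,"hand":5},
    {"dx":0,"dy":-0.32,"dz":0,"wx":0,"wy":0,"wz":0,"hand":5},
    {"dx":0,"dy":-0.48,"dz":0,"wx":0,"wy":0,"wz":0,"hand":5},
    {"dx":0,"dy":-0.64,"dz":0,"wx":0,"wy":0,"wz":0,"hand":5},
    {"dx":0,"dy":-0.8,"dz":0,"wx":0,"wy":0,"wz":0,"hand":5},
    {"dx":0,"dy":-0.96,"dz":0,"wx":0,"wy":0,"wz":0,"hand":5},
    {"dx":0,"dy":-1.12,"dz":0,"wx":0,"wy":0,"wz":0,"hand":5},
    {"dx":0,"dy":-1.22,"dz":0,"wx":0,"wy":0,"wz":0,"hand":5},
    {"dx":0,"dy":-1.3,"dz":0,"wx":0,"wy":0,"wz":0,"hand":5},
    {"dx":0,"dy":-1.3,"dz":0,"wx":0,"wy":0,"wz":0,"hand":5}
  ]
}}

```text
clock: 26.4
eef_pos: [0.6338, 0.0263, 0.065]
tool_rot: [0.041, 0.999, 0.001, 0.003]
ft_force: [-2.2, -0.6, 7.8]
grip_width: 0.0108
grasp_force: 58.8
```

{"api": "drive_tool", "payload": {
  "rows": [
    {"dx":0,"dy":-0.03,"dz":0,"wx":0,"wy":0,"wz":0,"hand":5},
    {"dx":0,"dy":-0.06,"dz":0,"wx":0,"wy":0,"wz":0,"hand":5},
    {"dx":0,"dy":-0.06,"dz":0,"wx":0,"wy":0,"wz":0,"hand":5}
  ]
}}

```text
clock: 26.7
eef_pos: [0.6336, 0.0244, 0.065]
tool_rot: [0.041, 0.999, 0.002, 0.003]
ft_force: [-1.6, 1.6, 7.0]
grip_width: 0.0109
grasp_force: 58.8
```

```bash
python3 st.py
```

```text
26.7 [-1.5612  1.5666  6.9658] [ 0.3665  0.1979 -0.0648]
dock [0.0019 0.0959 0.065 ]
```

{"api": "drive_tool", "payload": {
  "rows": [
    {"dx":0,"dy":-0.03,"dz":0,"wx":0,"wy":0,"wz":0,"hand":5},
    {"dx":0,"dy":-0.07,"dz":0,"wx":0,"wy":0,"wz":0,"hand":5},
    {"dx":0,"dy":-0.07,"dz":0,"wx":0,"wy":0,"wz":0,"hand":5}
  ]
}}

```text
clock: 27.0
eef_pos: [0.6336, 0.0243, 0.0651]
tool_rot: [0.04, 0.999, 0.005, 0.003]
ft_force: [-1.3, 9.1, 7.3]
grip_width: 0.0106
grasp_force: 58.8
```

```bash
python3 st.py
```

```text
27.0 [-1.3108  9.0748  7.3489] [ 2.0138  0.1414 -0.0151]
dock [0.0019 0.0957 0.0651]
```

{"api": "drive_tool", "payload": {
  "rows": [
    {"dx":0,"dy":0.08,"dz":0,"wx":0,"wy":0,"wz":0,"hand":5},
    {"dx":0,"dy":0.08,"dz":0,"wx":0,"wy":0,"wz":0,"hand":42},
    {"dx":0,"dy":0.08,"dz":0,"wx":0,"wy":0,"wz":0,"hand":42},
    {"dx":0,"dy":0.08,"dz":0,"wx":0,"wy":0,"wz":0,"hand":42},
    {"dx":0,"dy":0.08,"dz":0,"wx":0,"wy":0,"wz":0,"hand":42},
    {"dx":0,"dy":0.08,"dz":-0.9,"wx":0,"wy":0,"wz":0,"hand":42},
    {"dx":0,"dy":0.08,"dz":-1.9,"wx":0,"wy":0,"wz":0,"hand":42},
    {"dx":0.4,"dy":0.08,"dz":-2.8,"wx":0,"wy":0,"wz":0,"hand":42},
    {"dx":0.4,"dy":0.08,"dz":-2.8,"wx":0,"wy":0,"wz":0,"hand":42},
    {"dx":0.4,"dy":0.08,"dz":-2.8,"wx":0,"wy":0,"wz":0,"hand":42}
  ]
}}

```text
clock: 28.0
eef_pos: [0.6124, 0.025, 0.2036]
tool_rot: [0.041, 0.999, 0.001, 0.002]
ft_force: [-0.4, 0.1, -0.3]
grip_width: 0.042
grasp_force: 0.0
```

```bash
python3 st.py; python3 - <<'E'
from h import *
o=bot.get_obs();p,Rt=wingpose(origin(9,-20.3),1.5,.09);print(p);delta(o,p,Rt)
E
```

```text
28.0 [-0.3542  0.1385 -0.3246] [-0.0075  0.0733  0.0062]
dock [-0.0193  0.0946  0.2036]
[ 0.5442 -0.0441  0.1622]
dxyz [ 1.248 -1.49   0.822] w [-2.409 -6.667  7.785] rows 6.1
```

{"api": "drive_tool", "payload": {
  "rows": [
    {"dx":1.25,"dy":-1.49,"dz":0.4,"wx":-2.409,"wy":-6.667,"wz":7.785,"hand":42},
    {"dx":1.25,"dy":-1.49,"dz":0.4,"wx":-2.409,"wy":-6.667,"wz":7.785,"hand":42},
    {"dx":1.25,"dy":-1.49,"dz":0.4,"wx":-2.409,"wy":-6.667,"wz":7.785,"hand":42},
    {"dx":1.25,"dy":-1.49,"dz":0.4,"wx":-2.409,"wy":-6.667,"wz":7.785,"hand":42},
    {"dx":1.25,"dy":-1.49,"dz":0.4,"wx":-2.409,"wy":-6.667,"wz":7.785,"hand":42},
    {"dx":1.25,"dy":-1.49,"dz":0.82,"wx":-2.409,"wy":-6.667,"wz":7.785,"hand":42},
    {"dx":1.25,"dy":-1.49,"dz":0.82,"wx":-2.409,"wy":-6.667,"wz":7.785,"hand":42},
    {"dx":1.25,"dy":-1.49,"dz":0.82,"wx":-2.409,"wy":-6.667,"wz":7.785,"hand":42},
    {"dx":1.25,"dy":-1.49,"dz":0.82,"wx":-2.409,"wy":-6.667,"wz":7.785,"hand":42},
    {"dx":1.25,"dy":-1.49,"dz":0.82,"wx":-2.409,"wy":-6.667,"wz":7.785,"hand":42}
  ]
}}

```text
clock: 29.0
eef_pos: [0.5451, -0.0442, 0.1619]
tool_rot: [0.364, 0.882, 0.091, 0.286]
ft_force: [0.8, 0.2, -0.5]
grip_width: 0.0422
grasp_force: 0.0
```

```bash
python3 - <<'E'
from wq import *
o,C,im=wq()
p,Rt=wingpose(origin(9,-20.3),1.5,0);delta(o,p,Rt);print(o["joint_pos"])
E
```

```text
[ 0.5451 -0.0442  0.1619] 29.0
0.87 [258.1, 201.2, 24.5, 63.5] 954
fit [ 11.0731 -20.9747] q 1.5027589079735713 0.7879952874062132
dxyz [ 0.009 -0.004  1.786] w [-0.017 -0.015  0.01 ] rows 1.8
[-0.0791 -0.0196 -0.6652  0.3163 -0.0033  0.7034]
```

{"api": "drive_tool", "payload": {
  "rows": [
    {"dx":0,"dy":0,"dz":0.6,"wx":0,"wy":0,"wz":0,"hand":42},
    {"dx":0,"dy":0,"dz":1.2,"wx":0,"wy":0,"wz":0,"hand":42},
    {"dx":0,"dy":0,"dz":1.78,"wx":0,"wy":0,"wz":0,"hand":42},
    {"dx":0,"dy":0,"dz":1.78,"wx":0,"wy":0,"wz":0,"hand":42},
    {"dx":0,"dy":0,"dz":1.78,"wx":0,"wy":0,"wz":0,"hand":5},
    {"dx":0,"dy":0,"dz":1.78,"wx":0,"wy":0,"wz":0,"hand":5},
    {"dx":0,"dy":0,"dz":1.78,"wx":0,"wy":0,"wz":0,"hand":5},
    {"dx":0,"dy":0,"dz":1.78,"wx":0,"wy":0,"wz":0,"hand":5},
    {"dx":0,"dy":0,"dz":1.78,"wx":0,"wy":0,"wz":0,"hand":5}
  ]
}}

```text
clock: 30.0
eef_pos: [0.5947, -0.0479, 0.0894]
tool_rot: [0.364, 0.882, 0.091, 0.286]
ft_force: [-0.2, 2.6, 3.6]
grip_width: 0.0086
grasp_force: 59.2
```

{"api": "drive_tool", "payload": {
  "rows": [
    {"dx":0,"dy":0,"dz":0.013,"wx":0,"wy":0,"wz":-1.3,"hand":5},
    {"dx":0,"dy":0,"dz":0.026,"wx":0,"wy":0,"wz":-2.6,"hand":5},
    {"dx":0,"dy":0,"dz":0.039,"wx":0,"wy":0,"wz":-3.9,"hand":5},
    {"dx":0,"dy":0,"dz":0.052,"wx":0,"wy":0,"wz":-5.2,"hand":5},
    {"dx":0,"dy":0,"dz":0.065,"wx":0,"wy":0,"wz":-6.5,"hand":5},
    {"dx":0,"dy":0,"dz":0.078,"wx":0,"wy":0,"wz":-7.8,"hand":5},
    {"dx":0,"dy":0,"dz":0.091,"wx":0,"wy":0,"wz":-9.1,"hand":5},
    {"dx":0,"dy":0,"dz":0.104,"wx":0,"wy":0,"wz":-10.4,"hand":5},
    {"dx":0,"dy":0,"dz":0.117,"wx":0,"wy":0,"wz":-11.7,"hand":5},
    {"dx":0,"dy":0,"dz":0.13,"wx":0,"wy":0,"wz":-13,"hand":5},
    {"dx":0,"dy":0,"dz":0.143,"wx":0,"wy":0,"wz":-14.3,"hand":5},
    {"dx":0,"dy":0,"dz":0.156,"wx":0,"wy":0,"wz":-15.6,"hand":5},
    {"dx":0,"dy":0,"dz":0.156,"wx":0,"wy":0,"wz":-15.6,"hand":5}
  ]
}}

```text
clock: 31.3
eef_pos: [0.5994, -0.0487, 0.0831]
tool_rot: [-0.272, 0.914, -0.11, 0.28]
ft_force: [-1.2, 1.9, 4.5]
grip_width: 0.0079
grasp_force: 59.4
```

```bash
cat > sq.py <<'E'
from h import *
o=bot.get_obs();Q=R.from_quat(o["tool_rot"]);print(o["clock"],"F",o["ft_force"],"Ttool",Q.inv().apply(o["ft_torque"]),o["grip_width"])
print("q(tool)",.8+(toolR(A,T35).inv()*Q).as_rotvec()[2])
E
python3 sq.py
```

```text
31.3 F [-1.1668  1.8857  4.4956] Ttool [-0.3096 -0.1227 -0.0957] 0.007944921637692287
q(tool) 0.1364726268530443
```

{"api": "drive_tool", "payload": {
  "rows": [
    {"dx":0,"dy":0,"dz":0.008,"wx":0,"wy":0,"wz":-0.8,"hand":5},
    {"dx":0,"dy":0,"dz":0.015,"wx":0,"wy":0,"wz":-1.5,"hand":5},
    {"dx":0,"dy":0,"dz":0.015,"wx":0,"wy":0,"wz":-1.8,"hand":5},
    {"dx":0,"dy":0,"dz":0.015,"wx":0,"wy":0,"wz":-1.8,"hand":5}
  ]
}}

```text
clock: 31.7
eef_pos: [0.5998, -0.0487, 0.0824]
tool_rot: [-0.342, 0.89, -0.131, 0.27]
ft_force: [-1.5, 1.4, 5.1]
grip_width: 0.0077
grasp_force: 59.6
```

```bash
python3 sq.py
```

```text
31.7 F [-1.4968  1.3818  5.1404] Ttool [-0.3407 -0.1436  0.1137] 0.007689321493639638
q(tool) -0.01838178002641222
```

{"api": "drive_tool", "payload": {
  "rows": [
    {"dx":0,"dy":0,"dz":0,"wx":0,"wy":0,"wz":-0.5,"hand":5},
    {"dx":0,"dy":0,"dz":0,"wx":0,"wy":0,"wz":-0.8,"hand":5},
    {"dx":0,"dy":0,"dz":0,"wx":0,"wy":0,"wz":-0.8,"hand":5}
  ]
}}

```text
clock: 32.0
eef_pos: [0.5998, -0.0488, 0.0824]
tool_rot: [-0.372, 0.878, -0.14, 0.266]
ft_force: [-1.4, 2.7, 6.4]
grip_width: 0.0077
grasp_force: 60.4
```

```bash
python3 sq.py
```

```text
32.0 F [-1.4069  2.7447  6.4074] Ttool [-0.4018 -0.23    0.6488] 0.007744529616795043
q(tool) -0.08670153730700891
```

{"api": "drive_tool", "payload": {
  "rows": [
    {"dx":0,"dy":0,"dz":0,"wx":0,"wy":0,"wz":0.5,"hand":5},
    {"dx":0,"dy":0,"dz":0,"wx":0,"wy":0,"wz":0.5,"hand":42},
    {"dx":0,"dy":0,"dz":0,"wx":0,"wy":0,"wz":0.5,"hand":42},
    {"dx":0,"dy":0,"dz":0,"wx":0,"wy":0,"wz":0.5,"hand":42},
    {"dx":0,"dy":0,"dz":0,"wx":0,"wy":0,"wz":0.5,"hand":42},
    {"dx":0,"dy":0,"dz":-0.6,"wx":0,"wy":0,"wz":0.5,"hand":42},
    {"dx":0,"dy":0,"dz":-1.2,"wx":0,"wy":0,"wz":0.5,"hand":42},
    {"dx":0,"dy":0,"dz":-1.8,"wx":0,"wy":0,"wz":0.5,"hand":42},
    {"dx":0,"dy":0,"dz":-1.8,"wx":0,"wy":0,"wz":0.5,"hand":42},
    {"dx":0,"dy":0,"dz":-1.8,"wx":0,"wy":0,"wz":0.5,"hand":42}
  ]
}}

```text
clock: 33.0
eef_pos: [0.5478, -0.0445, 0.1552]
tool_rot: [-0.354, 0.886, -0.135, 0.268]
ft_force: [-0.3, 0.2, -1.2]
grip_width: 0.0422
grasp_force: 0.0
```

```bash
python3 - <<'E'
from wq import *
o,C,im=wq();pose=origin(8.5,-20.4)
bot.camera("side");C=cam("side");r=bot.outline_of("side","magazine")
if r:
    m=r[0]["region"].astype(np.uint8);print(r[0]["extent"],r[0]["score"])
    for x in(35,40,43,45,47,50):
        P=dockpts(pose,[[(x+a)/1000,(-115+b)/1000,z] for a in(-25,25) for b in(-25,25) for z in(.012,.192)]);q=proj(C,P)
        h=np.zeros((384,512),np.uint8);cv2.fillConvexPoly(h,cv2.convexHull(q.round().astype(np.int32)),1)
        print(x,((h&m).sum()/(h|m).sum()).round(3))
for t in("disc_stack","lone_disc","glue_bottle","wrench","mug","servo"):print(t,[np.round(x["extent"],1) for x in bot.look_for("side",t)[:1]])
E
```

```text
[ 0.5478 -0.0445  0.1552] 33.0
0.88 [253.8, 204.2, 22.4, 54.5] 910
fit [ 11.8211 -18.7512] q -0.0076776213720434056 0.7762420382165605
[301.1, 193.9, 34.4, 70.1] 0.68
35 0.704
40 0.827
43 0.873
45 0.881
47 0.868
50 0.82
disc_stack [array([240.1, 209.8,  17.1,  14.9])]
lone_disc [array([280.6, 189.1,  15. ,  11.8])]
glue_bottle [array([301.6, 255.5,  26.7,  52.4])]
wrench [array([246.9, 135.2,  23.2,   8.5])]
mug [array([209.1, 333.2,  58.7,  60.2])]
servo [array([242.4, 206.9,  18.4,  15.1])]
```

```bash
python3 -c "
from workcell import bot
print(bot.job_done())"
```

```text
the job is handed in; nothing more can be done
None
```

I handed the job in at about 33 s, with the magazine home against the stop wall, the bolt pushed fully closed behind it and the wing knob tightened to its stop. The bolt's position I know only from its 65 mm of travel and the end stop. One move slip drove the gripper down about 30 mm at the post and pressed on the bolt at 24 N; a picture right after showed nothing displaced.

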